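Set up the potter's wheel and the turning kit

ROBOT

A 6-joint arm with a two-finger parallel gripper is mounted at the origin on the work surface. World frame = base frame: x ahead of the robot, y to its left, z up, the work surface at z = 0. Lengths are in m, angles in degrees, forces in N, time in s.
With the tool pointing down it reaches from about 0.4 to 0.825 m from the base axis. Payload 7 kg.
Tool frame: the origin (TCP) lies midway between the tips of the shut fingers; the grasp point (between the pads) lies 19 mm behind it; z points along the fingers, y is the direction in which the jaws open and shut (so a half turn about z gives the same grasp; the last joint's range is limited). The gripper opens to 88 mm and grips with 3 to 60 N. Pads are 19 mm wide; open, the fingers measure 130 mm over their backs; the gripper's body (78 mm by 193 mm) begins 47 mm behind the grasp point.
Start: joints at [-53.394, 20.546, 0.682, 0, -70.136, -16.507], TCP at [0.232, -0.634, 0.227] pointing down, gripper open.
Joint ranges: [-176.03, 176.03], [-82.01, 121.73], [-58.28, 71.71], [-173.87, 95.51], [-174.79, -0.11], [-173.66, 173.66]. Speed limits (degrees/s): [136.94, 136.94, 172.46, 180, 180, 180].

INTERFACE

Orientations are given as [roll, pitch, yaw] about the fixed x, y, z axes, in that order (R = Rz(yaw) Ry(pitch) Rx(roll)).
In Python, from plant import sensors, cams, job gives the robot as it stands.
- The arm moves only by the tool move_arm, never from a script. Its argument "commands" is a list of rows, each a list of 7 numbers: the finger opening in cm, from 0 to 8.76, then the shift along the tool's x, y, z in cm, then the turn, a rotation vector about the tool's x, y, z in rad. In form: [[hand, x, y, z, wx, wy, wz], ...]. A call has exactly 8 rows; each row is the pose to reach, as a shift and turn from the pose commanded when the call began, along the tool's axes at that moment; what a row does not reach only later rows make up. A row lasts 1/8 s, in which the tool goes at most 62.5 mm and 10.7 degrees, less where a joint would pass 70% of its speed; a pose out of reach is approached as far as the arm can. A call with a gripper value outside its range is refused whole. The fingers move at their own pace and stop on an object; the grip force is fixed at half the most. Time passes only in rows, so rows that repeat a pose let the fingers close, or fill a call up. It gives the time, the measured TCP pose, the force and the opening at its end, in the units of the state.
- sensors.get_obs(): the state, without advancing time (a new reading comes with each control period).
- cams.snapshot(name): name is "scene" or "top"; returns a dict with "frame" (480x640x3 uint8, red, green, blue), "camera_matrix" (3x3 intrinsics, pixels), "R" (3x3) and "t" (3): a world point X has camera coordinates R X + t. Camera axes: x right, y down, z forward; pixel columns grow to the right and rows downward; lengths in m; the calibration is good to about 2 mm. A picture is of the moment at which its call begins. There is no depth.
- job.close_job(): hands the job in, once; it reports no verdict.
The state is a dict: "clock": time; "joint_pos": joint angles; "qvel": joint speeds; "tau": joint torques, N m; "tool_pos": TCP position; "orientation": TCP orientation; "force": force on the tool from outside, world axes, zero at the start; "moment": the same for the moment, N m; "opening": finger opening in m.
Only numpy, scipy, OpenCV 4.12 (cv2) and the standard library are available. Lean on these libraries where they do the work, as an engineer would, in place of code of your own. Each camera call takes 0.05 s, during which the arm holds its last target.

TASK

Get the turning station ready: clear the stamp off the banding wheel into the kit tray, and hang the bat on the wheel's two pins, both pins through its two holes and the board flush on the wheel head. Fill the tray so that it holds exactly one of each kind of tool found here (rib, loop tool, stamp and, where there is one, ring, T-gauge and scraper), each flat on the tray's floor with the stamp standing on its foot; the spare of a kind stays out of the tray on the bench. Leave the bowl, cup and jar alone.

Things in the scene. Friction and masses are not known exactly. Their poses are not given: they have to be found in the camera images.
- bat: the bat: a round plywood board 160 mm across, 12 mm thick, lying flat on the bench, with two through holes of 11.5 mm diameter, 110 mm apart on its own x axis (x = -55 and +55 mm), and a fixed square wooden chuck block 44 x 44 mm (sides along the bat's x and y) standing at its centre from 12 to 52 mm above the underside: lift it by this block. Origin at the centre of the underside, z up; 0.32 to 0.52 kg. Either way round fits the pins.
- bat_hole_0 (a point): centre of the bat's hole at its own x = -55 mm, at the underside
- bat_hole_1 (a point): centre of the bat's hole at its own x = +55 mm, at the underside
- wheel: the blue banding wheel's foot, fixed to the bench; origin at the centre of its underside on the bench. It carries the round wheel head, 170 mm across, whose flat top is 65 mm above the bench and which turns stiffly about the vertical axis (about 0.3 N m) and stays as left. Wheel and bat stand on the robot's left, and either one may be the nearer.
- head_top (a point): centre of the wheel head's flat top, 65 mm above the bench; z up, its x axis runs from pin 0 to pin 1 (turns with the head)
- pin_0 (a point): tip of one of the head's two upright steel pins: 9 mm diameter for the first 9 mm above the head's top, then tapering to 4.4 mm at the tip, 15 mm above the top. The pins are 110 mm apart, each 55 mm from the head's centre
- pin_1 (a point): tip of the other pin, alike
- tray: the kit tray, fixed: an open sheet-metal tray 258 x 198 mm outside (long side along its x), walls 4 mm thick and 22 mm high, floor 2 mm thick, no dividers (inside 250 x 190 mm); origin at the centre of its underside. At the start it holds one tool, either a rib or a loop tool. There is room in it for six tools side by side (three along x at 80 mm, two along y at 90 mm).
- rib_1: one of two alike ribs (one of the two may already be in the tray): half-moon wooden rib 70 x 36 x 12 mm: straight edge along its x, on its -y side (y = -18 mm), curved side towards +y (y = +18 mm at the middle); origin at the centre of its underside; grasp across its 36 mm (along its y); 30 g.
- rib_2: the other rib, alike: half-moon wooden rib 70 x 36 x 12 mm: straight edge along its x, on its -y side (y = -18 mm), curved side towards +y (y = +18 mm at the middle); origin at the centre of its underside; grasp across its 36 mm (along its y); 30 g.
- loop_1: one of two alike loop tools (one of the two may already be in the tray): short loop tool, 72 mm long along its x: a dark wooden handle 14 x 14 mm in section from x = -35 to +9 mm, then a ferrule and a flat steel wire loop 22 mm wide to x = +36 mm at mid-height; origin under the middle of its whole length, on its underside; take the handle at x = -10 mm, across y (14 mm wide, 14 mm high); 25 g.
- loop_2: the other loop tool, alike: short loop tool, 72 mm long along its x: a dark wooden handle 14 x 14 mm in section from x = -35 to +9 mm, then a ferrule and a flat steel wire loop 22 mm wide to x = +36 mm at mid-height; origin under the middle of its whole length, on its underside; take the handle at x = -10 mm, across y (14 mm wide, 14 mm high); 25 g.
- stamp: a round wooden stamp, standing upright at the start on the wheel head between the pins: foot 40 mm diameter, 12 mm high, then a stem of 20 mm diameter from 18 to 45 mm above the underside, to grasp it by; origin at the centre of the underside; 40 g
- ring: a plain fired-clay ring (red-brown) lying flat: outside 48 mm, inside 32 mm, 14 mm high; origin at the centre of the underside; 40 g. May be absent.
- tee: a T-shaped wooden depth gauge lying flat, 12 mm thick: crossbar 70 mm long (along its y) and 12 mm wide (x = -6 to +6 mm), stem 12 mm wide from x = +6 to +46 mm; origin under the crossbar's middle; take it by the stem at x = +18 mm, across y; 30 g. May be absent.
- scraper: a straight scraper lying flat: steel plate 62 mm long (along its y), 30 mm wide, 6 mm thick, with a dark wooden spine 12 mm wide along its whole length, from 6 to 20 mm above the underside; take it by the spine, across x; origin at the centre of the underside; 50 g. May be absent.
- bowl: a bystander; leave it alone. Loose, origin at the centre of its underside. Blue bowl, 120 mm across, 55 mm high, beyond the work.
- cup: a bystander; leave it alone. Loose, origin at the centre of its underside. White cup, 72 mm across, 80 mm high, beyond the work.
- jar: a bystander; leave it alone. Loose, origin at the centre of its underside. Brown jar, 60 mm across, 55 mm high, beyond the work.

How it is judged (in metres and radians):
At the end, for the whole second after the job is handed in: Bat on the head: each hole within 3 mm of its pin, underside within 2.5 mm of the head, level within 0.03 rad. One of each kind present in the tray: origin inside the walls, within 6 mm of the floor, tilt under 0.15 rad. Spares over 11 mm beyond its walls. All at rest (((horizontal distance between bat_hole_0 and pin_0 below 0.003 m and horizontal distance between bat_hole_1 and pin_1 below 0.003 m) or (horizontal distance between bat_hole_0 and pin_1 below 0.003 m and horizontal distance between bat_hole_1 and pin_0 below 0.003 m)) and z of bat in the frame of head_top below 0.0025 m and angle between bat's own z axis and vertical below 0.03 rad and linear speed of each of bat, rib_1, rib_2, loop_1, loop_2, stamp, ring, tee, scraper below 0.02 m/s and (((x of rib_1 in the frame of tray between -0.125 and 0.125 m and y of rib_1 in the frame of tray between -0.095 and 0.095 m and z of rib_1 in the frame of tray below 0.008 m and angle between rib_1's own z axis and vertical below 0.15 rad) and (x of rib_2 in the frame of tray above 0.14 m or x of rib_2 in the frame of tray below -0.14 m or y of rib_2 in the frame of tray above 0.11 m or y of rib_2 in the frame of tray below -0.11 m)) or ((x of rib_2 in the frame of tray between -0.125 and 0.125 m and y of rib_2 in the frame of tray between -0.095 and 0.095 m and z of rib_2 in the frame of tray below 0.008 m and angle between rib_2's own z axis and vertical below 0.15 rad) and (x of rib_1 in the frame of tray above 0.14 m or x of rib_1 in the frame of tray below -0.14 m or y of rib_1 in the frame of tray above 0.11 m or y of rib_1 in the frame of tray below -0.11 m))) and (((x of loop_1 in the frame of tray between -0.125 and 0.125 m and y of loop_1 in the frame of tray between -0.095 and 0.095 m and z of loop_1 in the frame of tray below 0.008 m and angle between loop_1's own z axis and vertical below 0.15 rad) and (x of loop_2 in the frame of tray above 0.14 m or x of loop_2 in the frame of tray below -0.14 m or y of loop_2 in the frame of tray above 0.11 m or y of loop_2 in the frame of tray below -0.11 m)) or ((x of loop_2 in the frame of tray between -0.125 and 0.125 m and y of loop_2 in the frame of tray between -0.095 and 0.095 m and z of loop_2 in the frame of tray below 0.008 m and angle between loop_2's own z axis and vertical below 0.15 rad) and (x of loop_1 in the frame of tray above 0.14 m or x of loop_1 in the frame of tray below -0.14 m or y of loop_1 in the frame of tray above 0.11 m or y of loop_1 in the frame of tray below -0.11 m))) and x of stamp in the frame of tray between -0.125 and 0.125 m and y of stamp in the frame of tray between -0.095 and 0.095 m and z of each of stamp, ring, tee, scraper in the frame of tray below 0.008 m and angle between each of stamp, ring, tee, scraper's own z axis and vertical below 0.15 rad and x of ring in the frame of tray between -0.125 and 0.125 m and y of ring in the frame of tray between -0.095 and 0.095 m and x of tee in the frame of tray between -0.125 and 0.125 m and y of tee in the frame of tray between -0.095 and 0.095 m and x of scraper in the frame of tray between -0.125 and 0.125 m and y of scraper in the frame of tray between -0.095 and 0.095 m); the robot touches nothing.
It fails at once if the bowl is pushed more than 40 mm (distance of bowl from where it was at the start of the episode above 0.04 m).
It fails at once if the cup is pushed more than 40 mm (distance of cup from where it was at the start of the episode above 0.04 m).
It fails at once if the jar is pushed more than 40 mm (distance of jar from where it was at the start of the episode above 0.04 m).
Of ring, tee, scraper only 2 to 3 are there at a start; the rules pass over those that are not, and their reading is None.
At some moment in a run one of rib_1, ring, tee, scraper may be knocked a few centimetres aside while the robot is not near it.
It also fails if it takes over 210 s, if anything falls off the work surface, if the arm or the gripper's body presses on something with over 40 N, if the wrist force passes 120 N, or if a joint passes its speed limit or range.

## Working session

There is one attempt and no reset: what is moved stays moved. The work goes in short steps, Python scripts to look and compute and a tool call to move; the robot and the scene stay as the last step left them, time stands still between calls to the robot, and variables do not carry over. Pictures are saved under pics/ and viewed, and the job is handed in when it is done.

Besides the shell and the picture viewer there is one more tool, called after ">>>" as name(argument=value, ...) on one line, values as JSON. move_arm: Moves the arm, as the interface text tells. Its arguments: {"type":"object","properties":{"commands":{"type":"array"}},"required":["commands"]}

```bash
ls; mkdir -p pics
python3 - <<'E'
from plant import sensors,cams
import cv2
print(sensors.get_obs())
for n in("scene","top"):
    s=cams.snapshot(n); cv2.imwrite(f"pics/{n}0.png",s["frame"][:,:,::-1]); print(n,s["camera_matrix"],s["R"],s["t"])
E
```

```text
pics
{'clock': 0.0, 'joint_pos': array([-5.33959399e+01,  2.05909615e+01,  6.31265953e-01, -2.20206178e-02,
       -7.01374280e+01, -1.65056220e+01]), 'qvel': array([ 0.01610843, -0.01548081, -0.02475358, -0.10741092,  0.06742918,
        0.02026208]), 'tau': array([ 2.26515564e-03, -5.82724142e+01,  2.93050933e+01,  6.99721009e+00,
        6.93308990e-03, -1.43171255e-04]), 'tool_pos': array([ 0.23173259, -0.63341283,  0.22560303]), 'orientation': array([ 1.79900997e+02, -7.74912366e-03, -1.59909055e+02]), 'force': array([-0.50941167,  0.84257725, -0.26498935]), 'moment': array([0.01927206, 0.00821099, 0.05026445]), 'opening': 0.08762379359444061}
scene [[437.66497299   0.         320.66757365]
 [  0.         437.66497299 234.75876239]
 [  0.           0.           1.        ]] [[-0.24922028  0.96843297  0.00518019]
 [ 0.82318071  0.21465217 -0.52564052]
 [-0.51015955 -0.12673605 -0.85069102]] [ 0.12496026 -0.44770284  1.15898663]
top [[560.98578853   0.         323.01636705]
 [  0.         560.98578853 239.09220214]
 [  0.           0.           1.        ]] [[ 0.01674407 -0.99963852 -0.02103487]
 [-0.98874446 -0.01342604 -0.1490105 ]
 [ 0.14867423  0.02329315 -0.98861186]] [0.03022351 0.57911123 1.25881892]
```

View pics/scene0.png

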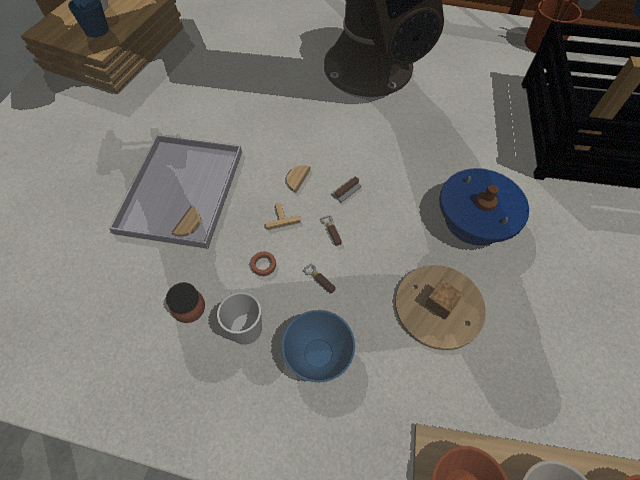

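View pics/top0.png

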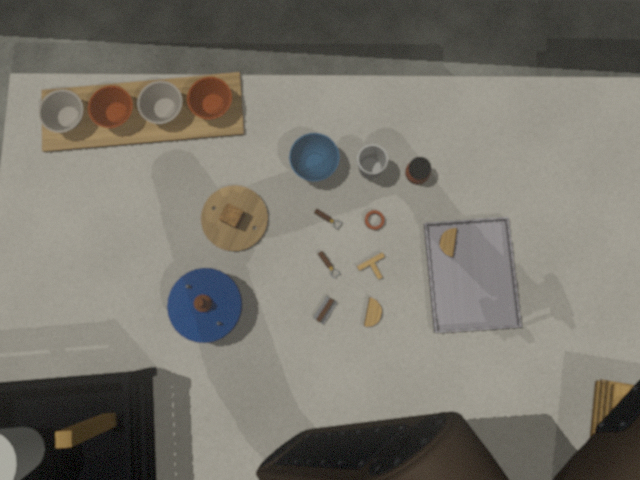

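```bash
cat > h.py <<'E'
import numpy as np, cv2, sys
from plant import sensors,cams
from scipy.spatial.transform import Rotation as Ro
def snap(n): return cams.snapshot(n)
def back(s,u,v,z):
    K,R,t=s["camera_matrix"],s["R"],s["t"]
    C=-R.T@t; d=R.T@np.linalg.solve(K,[u,v,1]); return (C+d*(z-C[2])/d[2])
def proj(s,X):
    c=s["R"]@np.array(X)+s["t"]; p=s["camera_matrix"]@c; return p[:2]/p[2]
def crop(s,x0,y0,w,h,k,name,marks=()):
    f=s["frame"][y0:y0+h,x0:x0+w,::-1]
    f=cv2.resize(np.ascontiguousarray(f),None,fx=k,fy=k,interpolation=cv2.INTER_CUBIC)
    for m in marks:
        cv2.drawMarker(f,(int((m[0]-x0+.5)*k),int((m[1]-y0+.5)*k)),(0,255,0),cv2.MARKER_CROSS,10,1)
    cv2.imwrite(name,f)
def pose():
    o=sensors.get_obs(); return o["tool_pos"],o["orientation"],o
def to(x,y,z,yaw):
    """print shift in cm and rotvec from the measured pose to tool-down pose"""
    p,e,o=pose(); R=Ro.from_euler("xyz",e,degrees=True)
    T=Ro.from_euler("xyz",[180,0,yaw],degrees=True)
    print("shift cm",np.round(R.inv().apply(np.array([x,y,z])-p)*100,2),"turn",np.round((R.inv()*T).as_rotvec(),3))
E
python3 - <<'E'
from h import *
s=snap("top"); np.save("top0.npy",s,allow_pickle=True)
c=snap("scene"); np.save("scene0.npy",c,allow_pickle=True)
crop(s,155,170,130,190,3,"pics/tA.png"); crop(s,300,190,110,150,4,"pics/tB.png")
crop(c,380,150,160,210,3,"pics/sA.png"); crop(c,235,150,140,150,4,"pics/sB.png")
E
```

```text
(no output)
```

View pics/tA.png

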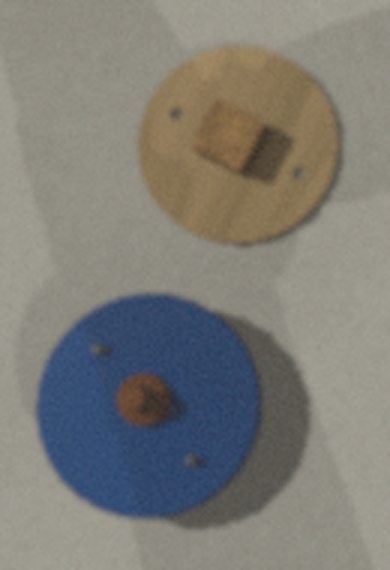

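View pics/tB.png

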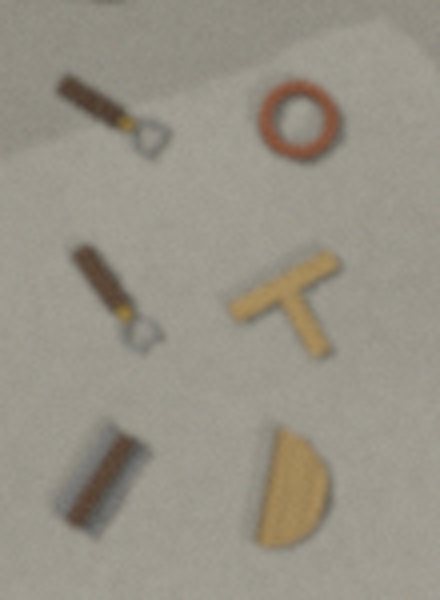

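View pics/sA.png

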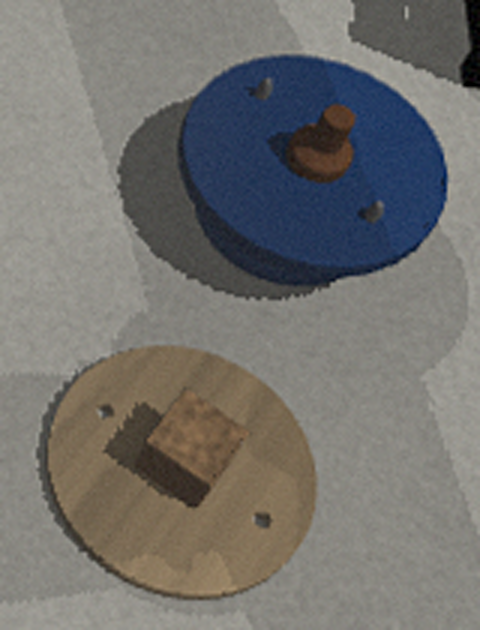

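View pics/sB.png

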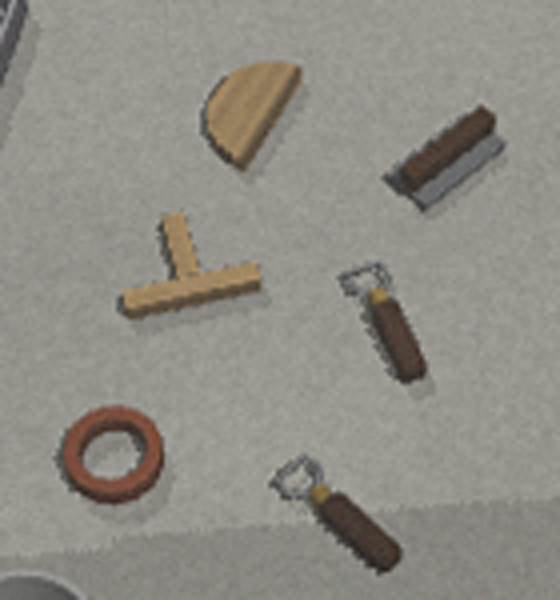

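```bash
cat > m1.py <<'E'
from h import *
t=np.load("top0.npy",allow_pickle=True).item(); c=np.load("scene0.npy",allow_pickle=True).item()
def A(u,v,z): return back(t,155+u/3-.5,170+v/3-.5,z)[:2]
def B(u,v,z): return back(t,300+u/4-.5,190+v/4-.5,z)[:2]
def SA(u,v,z): return back(c,380+u/3-.5,150+v/3-.5,z)[:2]
def SB(u,v,z): return back(c,235+u/4-.5,150+v/4-.5,z)[:2]
def P(n,a,b): 
    a=np.array(a);b=np.array(b); d=b-a; print(n,np.round(a,4),np.round(b,4),"mid",np.round((a+b)/2,4),"len",round(np.hypot(*d),4),"ang",round(np.degrees(np.arctan2(d[1],d[0])),1))
P("pins T",A(100,350,.078),A(194,461,.078)); P("pins S",SA(262,84,.078),SA(374,207,.078))
print("head T",A(150,406,.065))
P("holes T",A(176,114,.012),A(298,173,.012)); P("holes S",SA(105,411,.012),SA(262,519,.012))
print("bat disc T",A(240,145,.012))
P("blk T",A(215,100,.052),A(245,172,.052));P("blk S",SA(190,389,.052),SA(199,483,.052));P("blk S",SA(246,435,.052),SA(147,440,.052))
print("stamp top T",A(141,397,.110),"S",SA(340,117,.110))
print("ring",B(300,120,.014),SB(113,453,.014))
P("tee bar T",B(230,311,.012),B(343,259,.012));P("tee bar S",SB(122,297,.012),SB(261,267,.012)); print("stem end",B(321,355,.012),SB(174,217,.012))
P("scr T",B(75,522,.02),B(128,435,.02));P("scr S",SB(405,175,.02),SB(487,112,.02))
P("loopLow T",B(82,247,.014),B(125,313,.012));P("loopLow S",SB(405,375,.012),SB(379,297,.012))
for q in [(428,223),(508,220),(520,327),(435,331)]: print("tray rim",np.round(back(t,*q,.022)[:2],3))
for q in [(158,137),(241,147),(208,245),(112,231)]: print("tray rim S",np.round(back(c,*q,.022)[:2],3))
for n,q in (("trib",(448,242)),("bowl",(314,157)),("cup",(373,160)),("jar",(419,170))): print(n,back(t,*q,.02)[:2])
E
python3 m1.py
```

```text
pins T [0.4625 0.3397] [0.3817 0.2655] mid [0.4221 0.3026] len 0.1097 ang -137.5
pins S [0.3871 0.2672] [0.4679 0.3419] mid [0.4275 0.3045] len 0.1101 ang 42.8
head T [0.4219371  0.30314332]
holes T [0.6567 0.3058] [0.61   0.2058] mid [0.6333 0.2558] len 0.1104 ang -115.1
holes S [0.6135 0.208 ] [0.6597 0.3073] mid [0.6366 0.2577] len 0.1096 ang 65.1
bat disc T [0.63207728 0.25315803]
blk T [0.66   0.2667] [0.6034 0.241 ] mid [0.6317 0.2539] len 0.0622 ang -155.6
blk S [0.6072 0.2498] [0.6651 0.2611] mid [0.6362 0.2555] len 0.0589 ang 11.0
blk S [0.6286 0.2843] [0.6461 0.2293] mid [0.6374 0.2568] len 0.0577 ang -72.3
stamp top T [0.42699897 0.29954996] S [0.42998195 0.30879704]
ring [ 0.63193652 -0.08222214] [ 0.63790999 -0.07858151]
tee bar T [ 0.5173 -0.0415] [ 0.5491 -0.108 ] mid [ 0.5332 -0.0748] len 0.0737 ang -64.4
tee bar S [ 0.5514 -0.1028] [ 0.5163 -0.0402] mid [ 0.5339 -0.0715] len 0.0718 ang 119.3
stem end [ 0.49214694 -0.09510564] [ 0.49757158 -0.09231904]
scr T [0.3926 0.0474] [0.4432 0.0175] mid [0.4179 0.0325] len 0.0588 ang -30.6
scr S [0.4468 0.0183] [0.3949 0.0509] mid [0.4209 0.0346] len 0.0613 ang 147.9
loopLow T [0.5538 0.0464] [0.5152 0.0204] mid [0.5345 0.0334] len 0.0466 ang -146.1
loopLow S [0.5599 0.0455] [0.5188 0.0223] mid [0.5393 0.0339] len 0.0472 ang -150.5
tray rim [ 0.624 -0.208]
tray rim [ 0.633 -0.396]
tray rim [ 0.384 -0.415]
tray rim [ 0.372 -0.221]
tray rim S [ 0.395 -0.407]
tray rim S [ 0.377 -0.216]
tray rim S [ 0.632 -0.191]
tray rim S [ 0.649 -0.384]
trib [ 0.57922949 -0.25450666]
bowl [0.78263541 0.0647395 ]
cup [ 0.77663065 -0.07774648]
jar [ 0.75298316 -0.18806057]
```

Run:
```python
from h import *
to(.45,-.25,.24,-120); to(.48,.1,.24,-85.5); to(.4275,.304,.18,-85.5)
```

```text
shift cm [-33.67  28.53  -1.38] turn [ 0.001  0.    -0.696]
shift cm [-48.51  60.37  -1.35] turn [ 1.000e-03  1.000e-03 -1.299e+00]
shift cm [-50.59  81.33   4.68] turn [ 1.000e-03  1.000e-03 -1.299e+00]
```

>>> move_arm(commands=[[8.7,-33.7,28.5,-1.4,0,0,-0.7],[8.7,-33.7,28.5,-1.4,0,0,-0.7],[8.7,-33.7,28.5,-1.4,0,0,-0.7],[8.7,-33.7,28.5,-1.4,0,0,-0.7],[8.7,-33.7,28.5,-1.4,0,0,-0.7],[8.7,-33.7,28.5,-1.4,0,0,-0.7],[8.7,-48.5,60.4,-1.4,0,0,-1.3],[8.7,-48.5,60.4,-1.4,0,0,-1.3]])

```text
clock: 1.2
tool_pos: [0.4365, -0.1827, 0.2391]
orientation: [-180.0, 0.0, -98.0]
force: [1.6, 0.7, 0.3]
opening: 0.0872
```

Run:
```python
from h import *
print(pose()[2]["joint_pos"])
to(.48,.1,.22,-85.5); to(.4275,.304,.16,-85.5);to(.4275,.304,.086,-85.5)
```

```text
[ 1.19503535e+00  6.40760166e-01 -2.26432451e+01 -8.92916035e-04
 -6.67090595e+01 -9.15579353e+00]
shift cm [-28.6   -0.39   1.91] turn [-0.     0.    -0.217]
shift cm [-48.08   7.64   7.91] turn [-0.     0.    -0.217]
shift cm [-48.08   7.64  15.31] turn [-0.     0.    -0.217]
```

>>> move_arm(commands=[[8.7,-28.6,-0.4,1.9,0,0,-0.217],[8.7,-28.6,-0.4,1.9,0,0,-0.217],[8.7,-28.6,-0.4,1.9,0,0,-0.217],[8.7,-28.6,-0.4,1.9,0,0,-0.217],[8.7,-48.1,7.6,7.9,0,0,-0.217],[8.7,-48.1,7.6,7.9,0,0,-0.217],[8.7,-48.1,7.6,7.9,0,0,-0.217],[8.7,-48.1,7.6,7.9,0,0,-0.217]])

```text
clock: 2.2
tool_pos: [0.4304, 0.3017, 0.1605]
orientation: [-180.0, 0.0, -85.9]
force: [1.8, 0.1, -0.4]
opening: 0.0873
```

Run:
```python
from h import *
print(pose()[:2],pose()[2]["joint_pos"])
to(.4275,.304,.086,-85.5)
s=snap("top");c=snap("scene")
crop(s,150,240,120,120,3,"pics/t1.png");crop(c,400,120,160,140,4,"pics/s1.png")
```

```text
(array([0.43042537, 0.30171049, 0.16048673]), array([-1.79975832e+02,  2.14117316e-02, -8.58521309e+01])) [ 5.64343380e+01  9.65699730e+00 -2.34717383e+01  7.19269802e-03
 -5.68395420e+01 -5.22904060e+01]
shift cm [-0.25  0.28  7.45] turn [-0.     0.    -0.006]
```

View pics/s1.png

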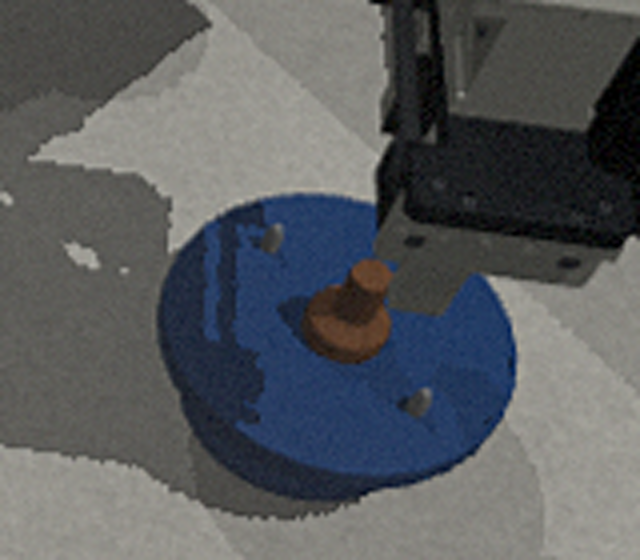

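View pics/t1.png

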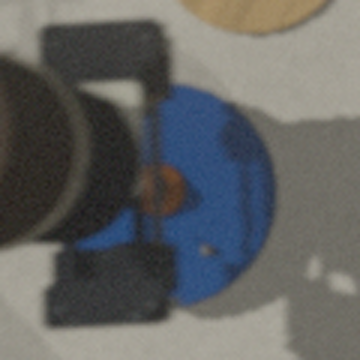

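>>> move_arm(commands=[[8.7,-0.2,0.3,4,0,0,0],[8.7,-0.2,0.3,7.4,0,0,0],[8.7,-0.2,0.3,7.4,0,0,0],[1,-0.2,0.3,7.4,0,0,0],[1,-0.2,0.3,7.4,0,0,0],[1,-0.2,0.3,7.4,0,0,0],[1,-0.2,0.3,7.4,0,0,0],[1,-0.2,0.3,7.4,0,0,0]])

```text
clock: 3.3
tool_pos: [0.4281, 0.3015, 0.087]
orientation: [-180.0, 0.0, -85.9]
force: [-0.4, 0.9, -0.2]
opening: 0.0425
```

>>> move_arm(commands=[[1,0,0,0,0,0,0],[1,0,0,0,0,0,0],[1,0,0,0,0,0,0],[1,0,0,0,0,0,0],[1,0,0,0,0,0,0],[1,0,0,0,0,0,0],[1,0,0,-3,0,0,0],[1,0,0,-6,0,0,0]])

```text
clock: 4.3
tool_pos: [0.4278, 0.3012, 0.1471]
orientation: [180.0, -0.1, -85.9]
force: [-0.3, 1.0, -1.6]
opening: 0.0193
```

Run:
```python
from h import *
th=np.radians(4.5);C=np.array([.508,-.305]);R=np.array([[np.cos(th),-np.sin(th)],[np.sin(th),np.cos(th)]])
for a in [(-.08,-.045),(0,-.045),(.08,-.045),(-.08,.045),(-.008,.045)]: print(a,np.round(C+R@a,4))
x,y=C+R@(-.08,-.045)
to(.47,.0,.18,-85.5);to(x,y,.15,-85.5);to(x,y,.0245,-85.5)
s=snap("top");c=snap("scene")
crop(c,400,70,160,190,4,"pics/s2.png")
```

```text
(-0.08, -0.045) [ 0.4318 -0.3561]
(0, -0.045) [ 0.5115 -0.3499]
(0.08, -0.045) [ 0.5913 -0.3436]
(-0.08, 0.045) [ 0.4247 -0.2664]
(-0.008, 0.045) [ 0.4965 -0.2608]
shift cm [30.35 -2.03 -3.26] turn [ 0.001 -0.001 -0.006]
shift cm [65.59  4.34 -0.22] turn [ 0.001 -0.001 -0.006]
shift cm [65.58  4.33 12.33] turn [ 0.001 -0.001 -0.006]
```

View pics/s2.png

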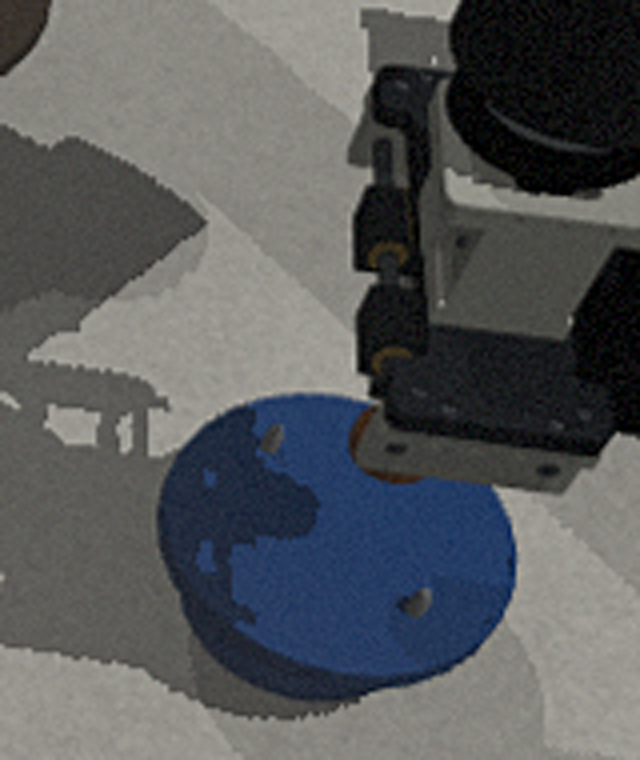

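>>> move_arm(commands=[[1,65.6,4.3,-1,0,0,0],[1,65.6,4.3,-1,0,0,0],[1,65.6,4.3,-1,0,0,0],[1,65.6,4.3,-1,0,0,0],[1,65.6,4.3,-1,0,0,0],[1,65.6,4.3,-1,0,0,0],[1,65.6,4.3,-1,0,0,0],[1,65.6,4.3,-1,0,0,0]])

```text
clock: 5.4
tool_pos: [0.431, -0.2004, 0.1543]
orientation: [-180.0, -0.0, -85.9]
force: [1.4, 0.3, -0.2]
opening: 0.0194
```

Run:
```python
from h import *
x,y=.4318,-.356
print(pose()[:2]);to(x,y,.10,-85.5);to(x,y,.0245,-85.5)
```

```text
(array([ 0.43095133, -0.20043276,  0.1543383 ]), array([-1.79965744e+02, -5.81368419e-04, -8.58569708e+01]))
shift cm [15.52  1.04  5.43] turn [-0.001 -0.    -0.006]
shift cm [15.52  1.05 12.98] turn [-0.001 -0.    -0.006]
```

>>> move_arm(commands=[[1,15.5,1,3,0,0,0],[1,15.5,1,3,0,0,0],[1,15.5,1,3,0,0,0],[1,15.5,1,3,0,0,0],[1,15.5,1,6,0,0,0],[1,15.5,1,9,0,0,0],[1,15.5,1,10,0,0,0],[1,15.5,1,10,0,0,0]])

```text
clock: 6.4
tool_pos: [0.4324, -0.3533, 0.0542]
orientation: [179.9, 0.0, -85.8]
force: [0.0, 0.3, 1.2]
opening: 0.0194
```

Run:
```python
from h import *
x,y=.4318,-.356
print(pose()[:2]);to(x,y,.0245,-85.5)
c=snap("scene");s=snap("top")
crop(c,80,60,200,200,3,"pics/s3.png");crop(s,400,190,150,170,4,"pics/t3.png")
```

```text
(array([ 0.43239658, -0.35329017,  0.05419775]), array([ 1.79940603e+02,  1.91297999e-02, -8.58320108e+01]))
shift cm [0.27 0.08 2.97] turn [ 0.001  0.    -0.006]
```

View pics/s3.png

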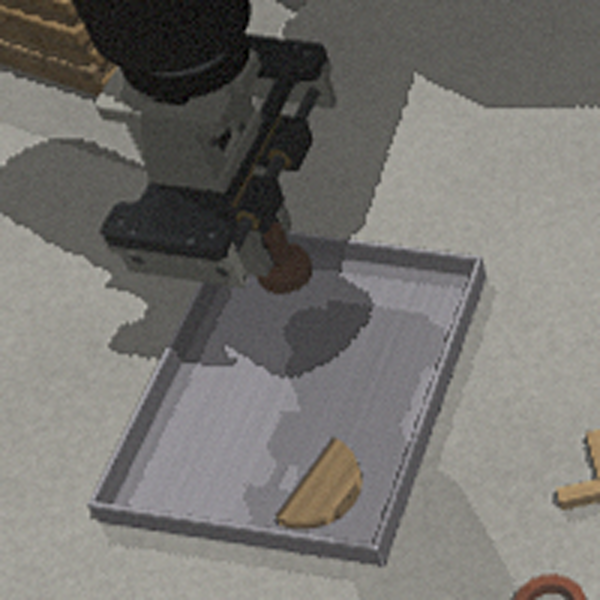

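View pics/t3.png

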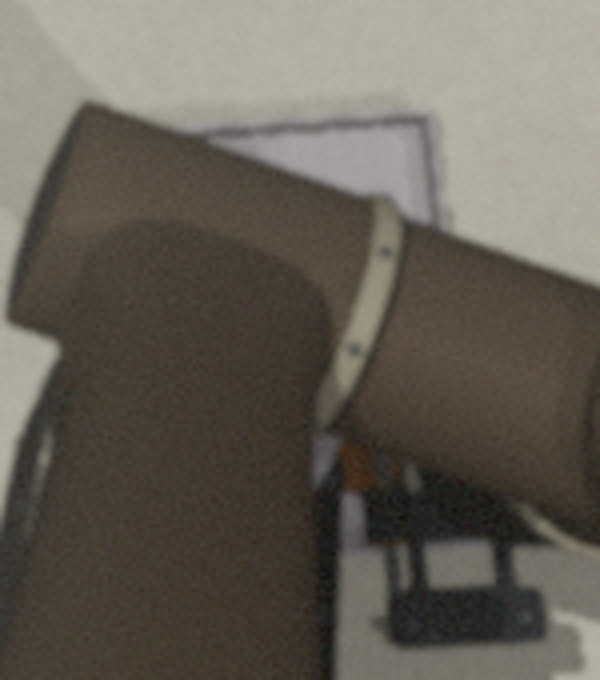

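>>> move_arm(commands=[[1,0.2,0,2,0,0,0],[1,0.2,0,2.9,0,0,0],[1,0.2,0,2.95,0,0,0],[4,0.2,0,2.95,0,0,0],[4,0.2,0,2.95,0,0,0],[4,0.2,0,2.95,0,0,0],[4,0.2,0,2.95,0,0,0],[4,0.2,0,-2,0,0,0]])

```text
clock: 7.5
tool_pos: [0.4301, -0.3546, 0.0716]
orientation: [179.6, 0.2, -85.9]
force: [0.8, -0.8, 0.3]
opening: 0.04
```

Run:
```python
from h import *
p=pose();print(p[:2]);to(.6345,-.0805,.15,-85.5)
to(p[0][0],p[0][1],.15,-85.5)
```

```text
(array([ 0.43007004, -0.35459455,  0.07162916]), array([179.60707676,   0.21129006, -85.91092551]))
shift cm [-25.91 -22.29  -7.89] turn [ 0.007  0.004 -0.007]
shift cm [-0.03  0.05 -7.84] turn [ 0.007  0.004 -0.007]
```

Run:
```python
from h import *
to(.6345,-.0805,.15,-10)
```

```text
shift cm [-25.91 -22.29  -7.89] turn [ 0.003  0.008 -1.325]
```

>>> move_arm(commands=[[4,0,0,-7.9,0,0,-0.1],[8.7,0,0,-7.9,0,0,-0.2],[8.7,-25.9,-22.3,-7.9,0,0,-1.32],[8.7,-25.9,-22.3,-7.9,0,0,-1.32],[8.7,-25.9,-22.3,-7.9,0,0,-1.32],[8.7,-25.9,-22.3,-7.9,0,0,-1.32],[8.7,-25.9,-22.3,-7.9,0,0,-1.32],[8.7,-25.9,-22.3,-7.9,0,0,-1.32]])

```text
clock: 8.5
tool_pos: [0.638, -0.0786, 0.1531]
orientation: [-180.0, -0.0, -9.8]
force: [-0.6, -0.8, 0.1]
opening: 0.0871
```

Run:
```python
from h import *
print(pose()[:2]);to(.6345,-.0805,.15,-10);to(.6345,-.0805,.005,-10)
c=snap("scene");s=snap("top")
crop(c,80,100,250,200,3,"pics/s4.png");crop(s,400,190,150,170,4,"pics/t4.png")
```

```text
(array([ 0.6379966 , -0.07857056,  0.15311458]), array([-1.79996854e+02, -1.10570309e-02, -9.76362817e+00]))
shift cm [-0.31  0.25  0.31] turn [-0.    -0.     0.004]
shift cm [-0.31  0.25 14.81] turn [-0.    -0.     0.004]
```

View pics/s4.png

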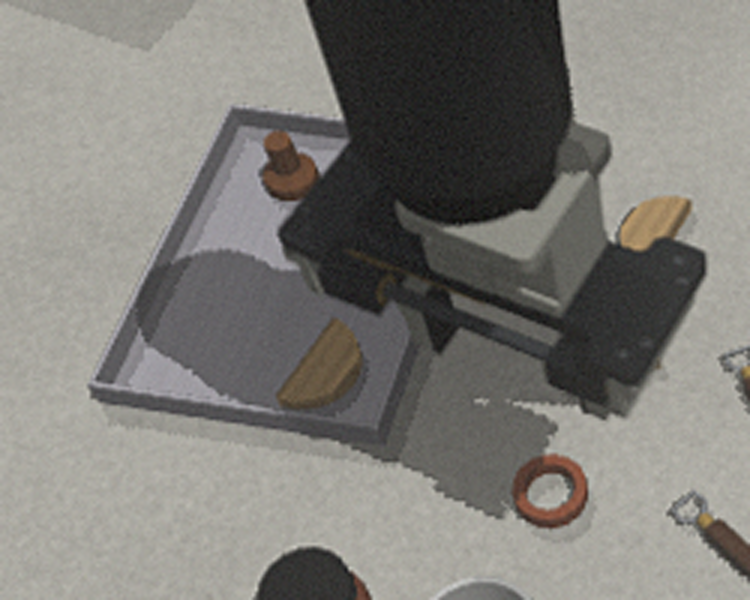

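>>> move_arm(commands=[[8.7,-0.3,0.2,6,0,0,0],[8.7,-0.3,0.2,11,0,0,0],[8.7,-0.3,0.2,14,0,0,0],[8.7,-0.3,0.2,14.8,0,0,0],[3,-0.3,0.2,14.8,0,0,0],[3,-0.3,0.2,14.8,0,0,0],[3,-0.3,0.2,14.8,0,0,0],[3,-0.3,0.2,14.8,0,0,0]])

```text
clock: 9.6
tool_pos: [0.6336, -0.0827, 0.0063]
orientation: [-180.0, -0.1, -10.2]
force: [-0.1, 0.0, 0.9]
opening: 0.053
```

>>> move_arm(commands=[[3,0,0,0,0,0,0],[3,0,0,0,0,0,0],[3,0,0,0,0,0,0],[3,0,0,-4,0,0,0],[3,0,0,-9,0,0,0],[3,0,0,-9,0,0,0],[3,0,0,-9,0,0,0.1],[3,0,0,-9,0,0,0.2]])

```text
clock: 10.6
tool_pos: [0.6326, -0.0828, 0.0946]
orientation: [180.0, 0.1, -21.9]
force: [-0.2, 0.1, -0.7]
opening: 0.0467
```

Run:
```python
from h import *
print(pose()[:2]);to(.5115,-.35,.09,-85.5)
c=snap("scene")
crop(c,80,100,250,200,3,"pics/s5.png")
```

```text
(array([ 0.63255252, -0.08276109,  0.09464203]), array([ 1.79990523e+02,  5.31527745e-02, -2.19073947e+01]))
shift cm [-1.26 29.31  0.47] turn [1.00e-03 1.00e-03 1.11e+00]
```

View pics/s5.png

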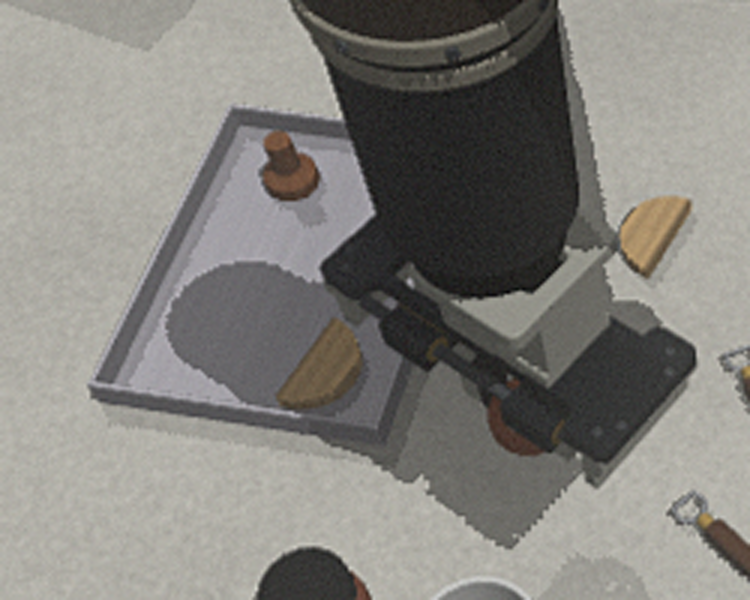

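>>> move_arm(commands=[[3,-1.3,29.3,0.4,0,0,1.11],[3,-1.3,29.3,0.4,0,0,1.11],[3,-1.3,29.3,0.4,0,0,1.11],[3,-1.3,29.3,0.4,0,0,1.11],[3,-1.3,29.3,0.4,0,0,1.11],[3,-1.3,29.3,0.4,0,0,1.11],[3,-1.3,29.3,0.4,0,0,1.11],[3,-1.3,29.3,3,0,0,1.11]])

```text
clock: 11.65
tool_pos: [0.5143, -0.3505, 0.0667]
orientation: [-179.8, -0.1, -84.9]
force: [1.3, 0.5, -1.5]
opening: 0.047
```

Run:
```python
from h import *
print(pose()[:2]);to(.5125,-.35,.0088,-85.5)
```

```text
(array([ 0.51433309, -0.35049589,  0.0666535 ]), array([-1.79797270e+02, -1.02587336e-01, -8.49280933e+01]))
shift cm [-0.08  0.2   5.78] turn [-0.004 -0.002  0.01 ]
```

>>> move_arm(commands=[[3,0,0.2,3,0,0,0],[3,0,0.2,5,0,0,0],[3,0,0.2,5.6,0,0,0],[3,0,0.2,5.6,0,0,0],[5.8,0,0.2,5.6,0,0,0],[5.8,0,0.2,5.6,0,0,0],[5.8,0,0.2,5.6,0,0,0],[5.8,0,0.2,5.6,0,0,0]])

```text
clock: 12.65
tool_pos: [0.5108, -0.3504, 0.0096]
orientation: [-180.0, -0.0, -85.3]
force: [-0.7, -0.0, -0.1]
opening: 0.058
```

Run:
```python
from h import *
print(pose()[:2]);to(.5125,-.35,.1,-85.5);to(.42,.0335,.12,-120); to(.42,.0335,.008,-120)
```

```text
(array([ 0.51076467, -0.35044969,  0.00956044]), array([-1.79981387e+02, -8.34030363e-03, -8.52901998e+01]))
shift cm [-0.03 -0.18 -9.04] turn [-0.    -0.     0.004]
shift cm [-39.01   5.89 -11.05] turn [-0.    -0.     0.606]
shift cm [-39.01   5.89   0.15] turn [-0.    -0.     0.606]
```

Run:
```python
from h import *
to(.4195,.0335,.10,-31.3)
```

```text
shift cm [-39.01   5.94  -9.05] turn [-0.    -0.    -0.942]
```

>>> move_arm(commands=[[5.8,0,0,-5,0,0,0],[5.8,0,0,-9,0,0,0],[4.5,-39,5.9,-9,0,0,-0.94],[4.5,-39,5.9,-9,0,0,-0.94],[4.5,-39,5.9,-9,0,0,-0.94],[4.5,-39,5.9,-9,0,0,-0.94],[4.5,-39,5.9,-9,0,0,-0.94],[4.5,-39,5.9,-9,0,0,-0.94]])

```text
clock: 13.65
tool_pos: [0.4239, 0.0164, 0.0998]
orientation: [-179.9, -0.0, -31.3]
force: [1.1, 0.7, -0.2]
opening: 0.0449
```

>>> move_arm(commands=[[4.5,0,0,0,0,0,0],[4.5,0,0,0,0,0,0],[4.5,0,0,0,0,0,0],[4.5,0,0,0,0,0,0],[4.5,0,0,0,0,0,0],[4.5,0,0,0,0,0,0],[4.5,0,0,0,0,0,0],[4.5,0,0,0,0,0,0]])

```text
clock: 14.65
tool_pos: [0.4244, 0.0145, 0.0993]
orientation: [180.0, 0.0, -31.4]
force: [0.2, -0.4, 0.1]
opening: 0.0451
```

Run:
```python
from h import *
print(pose()[:2]);to(.4195,.0335,.10,-31.3)
c=snap("scene");s=snap("top")
crop(c,80,120,300,180,2.5,"pics/s6.png");crop(s,280,190,250,200,3,"pics/t6.png")
```

```text
(array([0.42438802, 0.0144965 , 0.0993472 ]), array([ 1.79998885e+02,  7.58891581e-04, -3.14474160e+01]))
shift cm [-1.41 -1.37 -0.07] turn [ 0.     0.    -0.003]
```

View pics/s6.png

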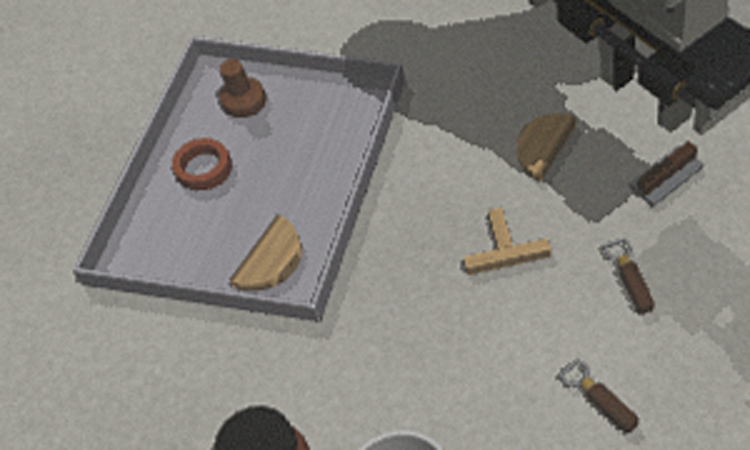

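View pics/t6.png

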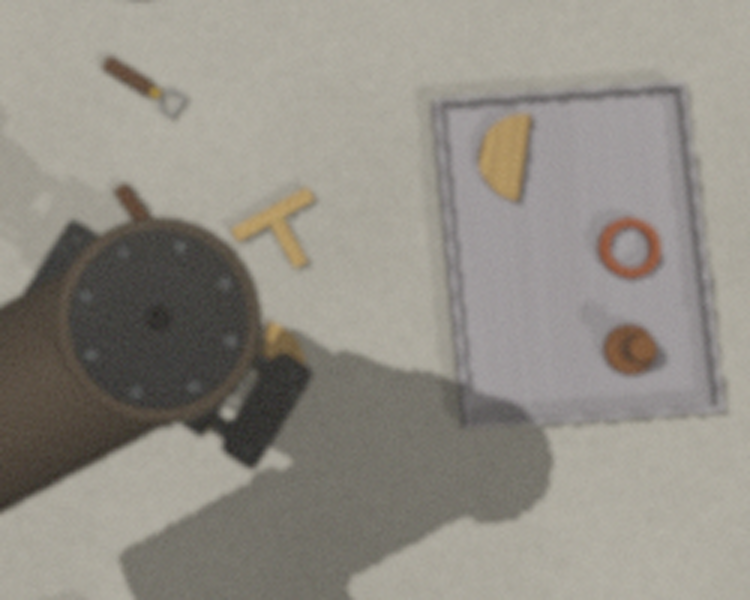

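>>> move_arm(commands=[[4.5,-1.4,-1.4,1,0,0,0],[4.5,-1.4,-1.4,5,0,0,0],[4.5,-1.4,-1.4,8,0,0,0],[4.5,-1.4,-1.4,9.0,0,0,0],[4.5,-1.4,-1.4,9.0,0,0,0],[0.4,-1.4,-1.4,9.0,0,0,0],[0.4,-1.4,-1.4,9.0,0,0,0],[0.4,-1.4,-1.4,9.0,0,0,0]])

```text
clock: 15.75
tool_pos: [0.4201, 0.034, 0.01]
orientation: [-179.9, -0.0, -31.4]
force: [-0.2, 0.1, -0.6]
opening: 0.0207
```

>>> move_arm(commands=[[0.4,0,0,0,0,0,0],[0.4,0,0,0,0,0,0],[0.4,0,0,0,0,0,0],[0.4,0,0,0,0,0,0],[0.4,0,0,-3,0,0,0],[0.4,0,0,-7,0,0,0],[0.4,0,0,-7,0,0,0],[0.4,0,0,-7,0,0,0]])

```text
clock: 16.75
tool_pos: [0.4193, 0.0337, 0.079]
orientation: [-180.0, 0.0, -31.5]
force: [-0.1, -0.4, -1.0]
opening: 0.0114
```

Run:
```python
from h import *
print(pose()[:2]);to(.5913,-.3436,.09,-85.5)
c=snap("scene");s=snap("top")
crop(c,280,80,130,150,5,"pics/s7.png")
for q in [(428,223),(508,220),(520,327),(435,331)]: pass
```

```text
(array([0.41934954, 0.03367165, 0.07901535]), array([-1.79991191e+02,  1.60527350e-02, -3.14636979e+01]))
shift cm [34.36 23.2  -1.11] turn [-0.     0.     0.943]
```

View pics/s7.png

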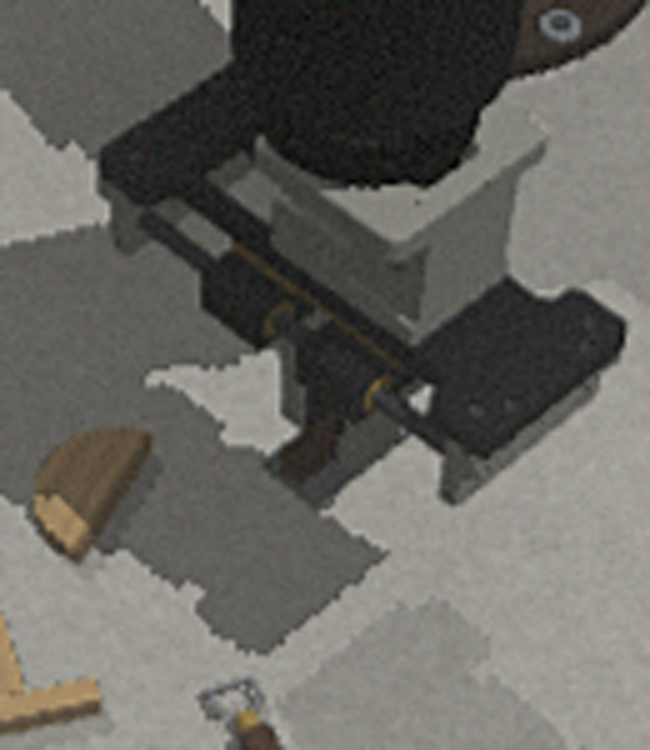

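>>> move_arm(commands=[[0.4,34.4,23.2,-1.5,0,0,0.94],[0.4,34.4,23.2,-1.5,0,0,0.94],[0.4,34.4,23.2,-1.5,0,0,0.94],[0.4,34.4,23.2,-1.5,0,0,0.94],[0.4,34.4,23.2,-1.5,0,0,0.94],[0.4,34.4,23.2,-1.5,0,0,0.94],[0.4,34.4,23.2,-1.5,0,0,0.94],[0.4,34.4,23.2,-1.5,0,0,0.94]])

```text
clock: 17.85
tool_pos: [0.5919, -0.3462, 0.0914]
orientation: [179.8, 0.0, -85.5]
force: [0.3, 0.9, -0.1]
opening: 0.0115
```

Run:
```python
from h import *
print(pose()[:2]);to(.5913,-.3436,.0125,-85.5)
```

```text
(array([ 0.59186742, -0.34618778,  0.09139472]), array([ 1.79819197e+02,  4.76347784e-02, -8.54819107e+01]))
shift cm [-0.26  0.01  7.89] turn [0.003 0.001 0.   ]
```

>>> move_arm(commands=[[0.4,0,0,4,0,0,0],[0.4,0,0,7,0,0,0],[0.4,0,0,7.9,0,0,0],[0.4,0,0,7.9,0,0,0],[3,0,0,7.9,0,0,0],[3,0,0,7.9,0,0,0],[3,0,0,7.9,0,0,0],[3,0,0,4,0,0,0]])

```text
clock: 18.85
tool_pos: [0.59, -0.3428, 0.052]
orientation: [179.7, 0.1, -85.3]
force: [0.3, 0.5, 0.0]
opening: 0.03
```

Run:
```python
from h import *
print(pose()[:2])
# loop lower: angle mean -148.3 -> x axis dir; jaw perpendicular
a=-148.3
h0=np.array([.557,.046]); f=np.array([.517,.0215])  # handle end, ferrule
u=np.array([np.cos(np.radians(a)),np.sin(np.radians(a))])
g=h0+u*.025
print("grasp",g, "yaw options",a, a+180)
to(g[0],g[1],.10,a+180)
to(g[0],g[1],.10,a)
c=snap("scene");crop(c,80,120,300,180,2.5,"pics/s8.png")
```

```text
(array([ 0.59001424, -0.34279864,  0.05195124]), array([ 1.79694822e+02,  1.44299325e-01, -8.53361898e+01]))
grasp [0.53572972 0.03286321] yaw options -148.3 31.69999999999999
shift cm [-37.9    2.38  -4.7 ] turn [ 1.000e-03  7.000e-03 -2.043e+00]
shift cm [-37.9    2.38  -4.7 ] turn [ 6.000e-03 -1.000e-03  1.099e+00]
```

View pics/s8.png

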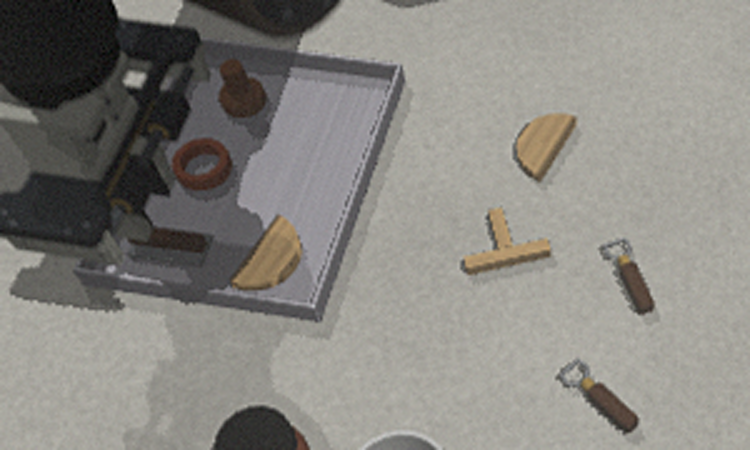

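>>> move_arm(commands=[[3,0,0,-4.7,0,0,0],[3,-37.9,2.4,-4.7,0,0,1.1],[3.5,-37.9,2.4,-4.7,0,0,1.1],[3.5,-37.9,2.4,-4.7,0,0,1.1],[3.5,-37.9,2.4,-4.7,0,0,1.1],[3.5,-37.9,2.4,-4.7,0,0,1.1],[3.5,-37.9,2.4,-4.7,0,0,1.1],[3.5,-37.9,2.4,-4.7,0,0,1.1]])

```text
clock: 19.9
tool_pos: [0.5371, 0.0346, 0.1021]
orientation: [-180.0, 0.1, -148.4]
force: [0.4, -0.2, 0.6]
opening: 0.035
```

Run:
```python
from h import *
print(pose()[:2])
to(.536,.033,.005,-148.3)
```

```text
(array([0.53714848, 0.0346275 , 0.10212783]), array([-1.79985950e+02,  1.01496482e-01, -1.48415556e+02]))
shift cm [ 0.2  -0.08  9.71] turn [-0.     0.002 -0.002]
```

>>> move_arm(commands=[[3.5,0.2,-0.1,5,0,0,0],[3.5,0.2,-0.1,9,0,0,0],[3.5,0.2,-0.1,9.6,0,0,0],[3.5,0.2,-0.1,9.6,0,0,0],[0.5,0.2,-0.1,9.6,0,0,0],[0.5,0.2,-0.1,9.6,0,0,0],[0.5,0.2,-0.1,9.6,0,0,0],[0.5,0.2,-0.1,9.6,0,0,0]])

```text
clock: 20.9
tool_pos: [0.5367, 0.0304, 0.0063]
orientation: [-180.0, 0.1, -148.3]
force: [-1.9, -0.2, 6.9]
opening: 0.0133
```

>>> move_arm(commands=[[0.5,0,0,0,0,0,0],[0.5,0,0,-3,0,0,0],[0.5,0,0,-7,0,0,0],[0.5,0,0,-8,0,0,0],[0.5,0,0,-8,0,0,-0.1],[0.5,0,0,-8,0,0,-0.25],[0.5,0,0,-8,0,0,-0.4],[0.5,0,0,-8,0,0,-0.5]])

```text
clock: 21.9
tool_pos: [0.5356, 0.0301, 0.0849]
orientation: [180.0, -0.0, -119.5]
force: [0.3, -0.8, -0.7]
opening: 0.0134
```

Run:
```python
from h import *
print(pose()[:2])
to(.4887,-.2514,.08,-85.5)
to(.4887,-.2514,.01,-85.5)
c=snap("scene");crop(c,180,100,250,180,3,"pics/s9.png")
```

```text
(array([0.53564446, 0.03014127, 0.08490027]), array([ 1.79965611e+02, -2.66375882e-02, -1.19461374e+02]))
shift cm [26.82 -9.76  0.5 ] turn [ 0.001 -0.    -0.593]
shift cm [26.82 -9.76  7.5 ] turn [ 0.001 -0.    -0.593]
```

View pics/s9.png

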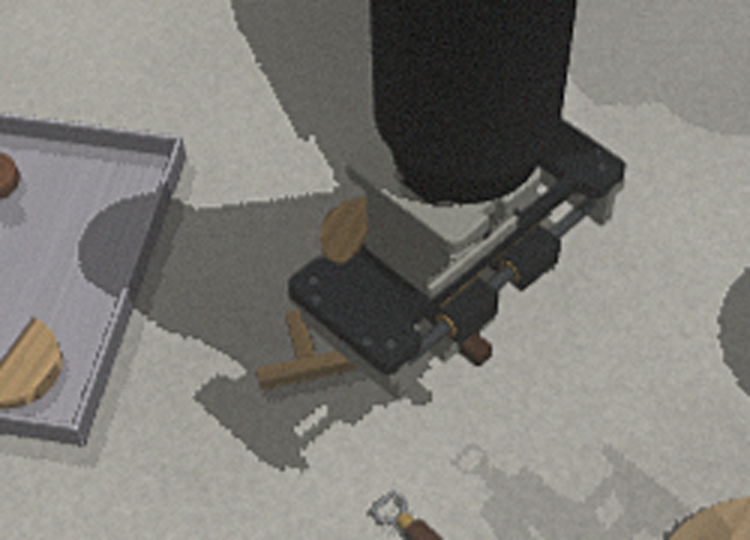

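>>> move_arm(commands=[[0.5,26.8,-9.8,0,0,0,-0.59],[0.5,26.8,-9.8,0,0,0,-0.59],[0.5,26.8,-9.8,0,0,0,-0.59],[0.5,26.8,-9.8,0,0,0,-0.59],[0.5,26.8,-9.8,0,0,0,-0.59],[0.5,26.8,-9.8,0,0,0,-0.59],[0.5,26.8,-9.8,2,0,0,-0.59],[0.5,26.8,-9.8,4,0,0,-0.59]])

```text
clock: 22.95
tool_pos: [0.4885, -0.2508, 0.0448]
orientation: [-180.0, 0.0, -86.0]
force: [1.0, -0.8, -0.5]
opening: 0.0136
```

Run:
```python
from h import *
print(pose()[:2])
to(.4887,-.2514,.0088,-85.5)
```

```text
(array([ 0.48848986, -0.25075648,  0.04480251]), array([-1.79978324e+02,  7.82359219e-03, -8.59790961e+01]))
shift cm [ 0.07 -0.02  3.6 ] turn [-0.     0.    -0.008]
```

>>> move_arm(commands=[[0.5,0,0,2,0,0,0],[0.5,0,0,3.4,0,0,0],[0.5,0,0,3.5,0,0,0],[0.5,0,0,3.5,0,0,0],[2.8,0,0,3.5,0,0,0],[2.8,0,0,3.5,0,0,0],[2.8,0,0,3.5,0,0,0],[2.8,0,0,-1,0,0,0]])

```text
clock: 23.95
tool_pos: [0.4861, -0.2506, 0.0531]
orientation: [179.6, 0.1, -85.9]
force: [1.4, -0.0, -0.9]
opening: 0.0279
```

Run:
```python
from h import *
print(pose()[:2])
# tee: stem dir = perp to bar; bar angle ~ -62 => stem dir  (toward stem end) 
o=np.array([.5335,-.073]); e=np.array([.495,-.0937]); d=e-o; print(np.hypot(*d),np.degrees(np.arctan2(d[1],d[0])))
a=(np.degrees(np.arctan2(d[1],d[0]))+(-62.5-90))/2; print(a)
u=np.array([np.cos(np.radians(a)),np.sin(np.radians(a))]); g=o+u*.02; print(g)
to(g[0],g[1],.10,a)
```

```text
(array([ 0.48605225, -0.25064619,  0.05310572]), array([ 1.79625182e+02,  1.01928770e-01, -8.59134457e+01]))
0.04371201207906127 -151.73475447395458
-152.1173772369773
[ 0.51582185 -0.08235324]
shift cm [-16.58  -4.14  -4.69] turn [ 0.007 -0.002  1.155]
```

>>> move_arm(commands=[[2.8,0,0,-4.7,0,0,0],[3.2,-16.6,-4.1,-4.7,0,0,1.155],[3.2,-16.6,-4.1,-4.7,0,0,1.155],[3.2,-16.6,-4.1,-4.7,0,0,1.155],[3.2,-16.6,-4.1,-4.7,0,0,1.155],[3.2,-16.6,-4.1,-4.7,0,0,1.155],[3.2,-16.6,-4.1,-4.7,0,0,1.155],[3.2,-16.6,-4.1,-4.7,0,0,1.155]])

```text
clock: 24.95
tool_pos: [0.5174, -0.0825, 0.1025]
orientation: [-180.0, 0.0, -152.3]
force: [-0.3, -0.6, 0.1]
opening: 0.032
```

Run:
```python
from h import *
print(pose()[:2])
to(.515,-.083,.006,-152)
c=snap("scene");crop(c,80,100,300,180,2.5,"pics/s10.png")
```

```text
(array([ 0.51742649, -0.08247722,  0.10247352]), array([-1.79999080e+02,  9.59956916e-03, -1.52295490e+02]))
shift cm [0.24 0.07 9.65] turn [-0.     0.    -0.005]
```

View pics/s10.png

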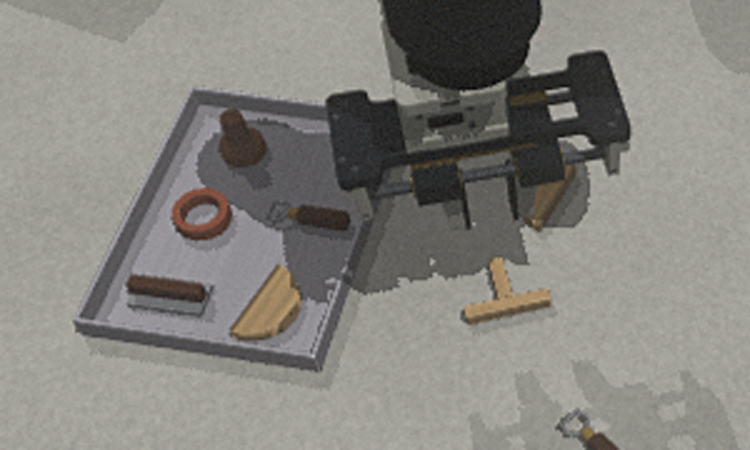

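>>> move_arm(commands=[[3.2,0.2,0.1,5,0,0,0],[3.2,0.2,0.1,9,0,0,0],[3.2,0.2,0.1,9.6,0,0,0],[3.2,0.2,0.1,9.6,0,0,0],[0.4,0.2,0.1,9.6,0,0,0],[0.4,0.2,0.1,9.6,0,0,0],[0.4,0.2,0.1,9.6,0,0,0],[0.4,0.2,0.1,9.6,0,0,0]])

```text
clock: 26.0
tool_pos: [0.5159, -0.0825, 0.0074]
orientation: [-180.0, 0.1, -152.0]
force: [-1.4, 1.2, 7.8]
opening: 0.0112
```

>>> move_arm(commands=[[0.4,0,0,0,0,0,0],[0.4,0,0,-3,0,0,0],[0.4,0,0,-7,0,0,0],[0.4,0,0,-8,0,0,0],[0.4,0,0,-8,0,0,-0.1],[0.4,0,0,-8,0,0,-0.25],[0.4,0,0,-8,0,0,-0.4],[0.4,0,0,-8,0,0,-0.5]])

```text
clock: 27.0
tool_pos: [0.5149, -0.0826, 0.086]
orientation: [180.0, -0.0, -123.2]
force: [-0.5, -0.3, -0.0]
opening: 0.0112
```

Run:
```python
from h import *
print(pose()[:2])
to(.4266,-.2652,.08,-85.5)
c=snap("scene");crop(c,80,100,300,180,2.5,"pics/s11.png")
```

```text
(array([ 0.51485241, -0.08263632,  0.08601033]), array([ 1.79970297e+02, -1.42458676e-02, -1.23179130e+02]))
shift cm [20.11 -2.6   0.6 ] turn [ 0.001 -0.    -0.658]
```

View pics/s11.png

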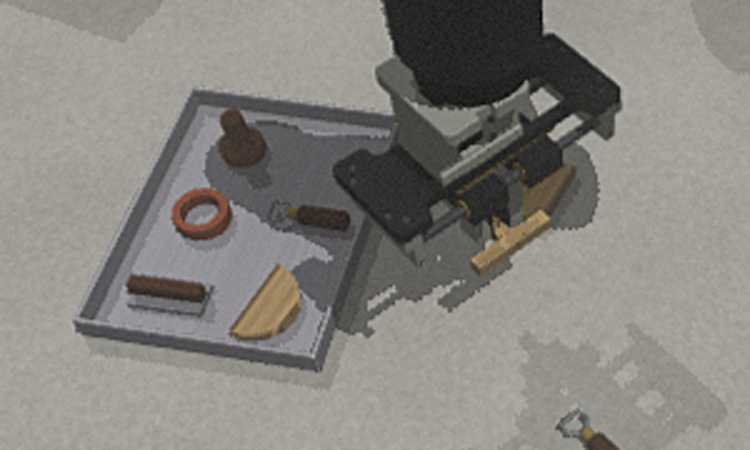

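>>> move_arm(commands=[[0.4,20.1,-2.6,0,0,0,-0.66],[0.4,20.1,-2.6,0,0,0,-0.66],[0.4,20.1,-2.6,0,0,0,-0.66],[0.4,20.1,-2.6,0,0,0,-0.66],[0.4,20.1,-2.6,0,0,0,-0.66],[0.4,20.1,-2.6,0,0,0,-0.66],[0.4,20.1,-2.6,2,0,0,-0.66],[0.4,20.1,-2.6,4,0,0,-0.66]])

```text
clock: 28.05
tool_pos: [0.4271, -0.2639, 0.0461]
orientation: [-179.9, -0.0, -85.6]
force: [-0.4, 0.7, -0.1]
opening: 0.0114
```

Run:
```python
from h import *
print(pose()[:2])
to(.4266,-.2652,.010,-85.5)
```

```text
(array([ 0.42712503, -0.26390307,  0.04608278]), array([-1.79939673e+02, -9.77511684e-03, -8.56230848e+01]))
shift cm [0.12 0.07 3.61] turn [-0.001 -0.    -0.002]
```

>>> move_arm(commands=[[0.4,0,0,2,0,0,0],[0.4,0,0,3.4,0,0,0],[0.4,0,0,3.5,0,0,0],[0.4,0,0,3.5,0,0,0],[2.6,0,0,3.5,0,0,0],[2.6,0,0,3.5,0,0,0],[2.6,0,0,3.5,0,0,0],[2.6,0,0,-1,0,0,0]])

```text
clock: 29.05
tool_pos: [0.4239, -0.2642, 0.0544]
orientation: [179.6, 0.1, -85.6]
force: [0.8, 0.5, -0.5]
opening: 0.026
```

Run:
```python
from h import *
print(pose()[:2])
to(.55,.0,.22,-25)
```

```text
(array([ 0.42390707, -0.2642345 ,  0.05436738]), array([ 1.79633809e+02,  1.15950531e-01, -8.56258576e+01]))
shift cm [-25.42 -14.48 -16.6 ] turn [ 0.005  0.005 -1.058]
```

Run:
```python
from h import *
for n in ("top","scene"):
    fs=[]
    for i in range(8):
        s=snap(n); fs.append(s["frame"].astype(float))
    s["frame"]=np.clip(np.mean(fs,0),0,255).astype(np.uint8); np.save(n+"_m.npy",s,allow_pickle=True)
    if n=="top": crop(s,160,180,120,175,4.5 and 4,"pics/tm.png")
    else:
        crop(s,435,165,100,85,8,"pics/smP.png"); crop(s,390,260,100,95,8 and 6,"pics/smB.png"); crop(s,80,100,300,180,2.5,"pics/smT.png")
```

```text
(no output)
```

View pics/tm.png

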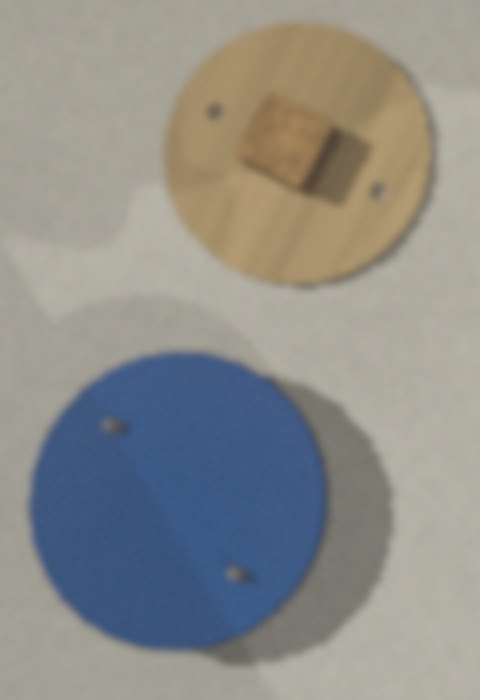

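View pics/smP.png

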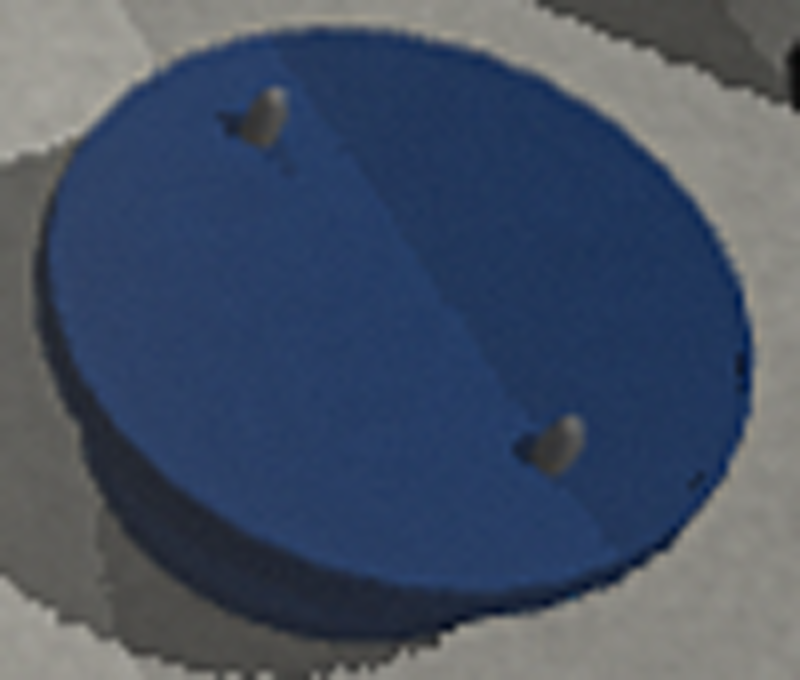

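View pics/smB.png

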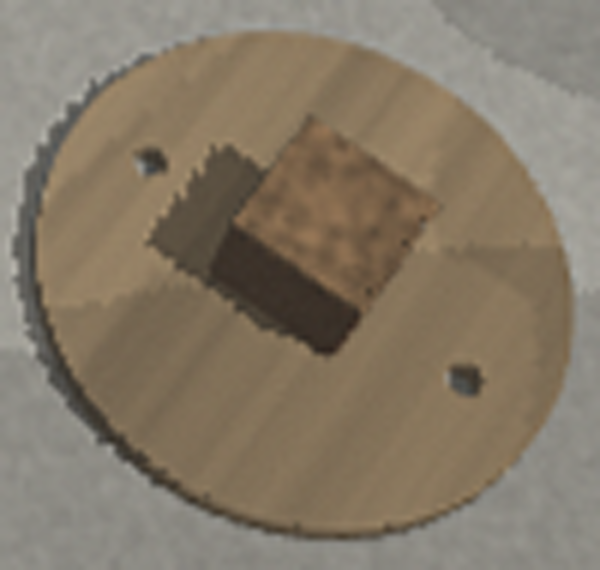

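View pics/smT.png

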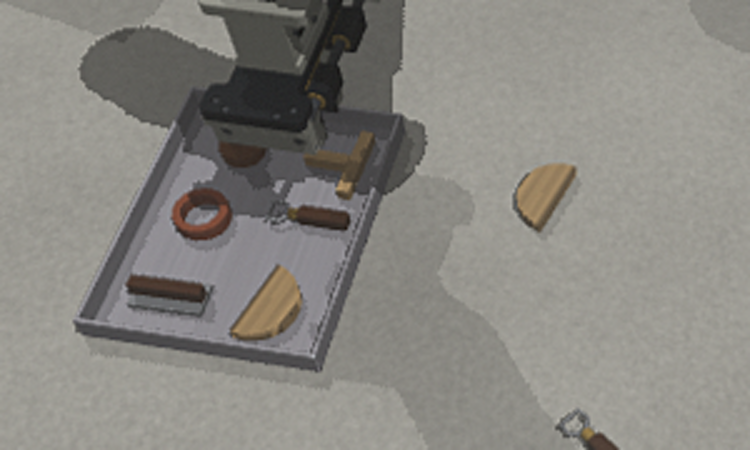

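```bash
cat > m2.py <<'E'
from h import *
t=np.load("top_m.npy",allow_pickle=True).item(); c=np.load("scene_m.npy",allow_pickle=True).item()
def pr(n,a,b):
    d=b-a; print(n,np.round(a[:2],4),np.round(b[:2],4),"mid",np.round((a+b)[:2]/2,4),"len",round(np.hypot(*d[:2]),4),"ang",round(np.degrees(np.arctan2(d[1],d[0])),2))
P=lambda s,x0,y0,k,u,v,z: back(s,x0+u/k-.5,y0+v/k-.5,z)
if __name__=="__main__":
    print("cams",-t["R"].T@t["t"],-c["R"].T@c["t"])
    pr("pins S tip",P(c,435,165,8,273,94,.079),P(c,435,165,8,568,422,.079))
    pr("pins S base",P(c,435,165,8,256,138,.066),P(c,435,165,8,551,463,.066))
    pr("pins T tip",P(t,160,180,4,235,573,.079),P(t,160,180,4,110,426,.079))
    pr("holes S",P(c,390,260,6,151,162,.012),P(c,390,260,6,465,380,.012))
    pr("holes T",P(t,160,180,4,378,190,.012),P(t,160,180,4,214,111,.012))
    # disc fits
    for n,s,x0,y0,x1,y1 in (("T",t,160,180,280,355),):
        f=s["frame"][:,:,::-1].copy()
        hsv=cv2.cvtColor(f,cv2.COLOR_BGR2HSV)
        for nm,lo,hi,z in (("wheel",(100,110,30),(125,255,255),.065),("bat",(10,60,90),(25,255,255),.012)):
            m=cv2.inRange(hsv,lo,hi); m2=np.zeros_like(m); m2[y0:y1,x0:x1]=m[y0:y1,x0:x1]
            m2=cv2.morphologyEx(m2,cv2.MORPH_CLOSE,np.ones((5,5)))
            cs,_=cv2.findContours(m2,cv2.RETR_EXTERNAL,cv2.CHAIN_APPROX_NONE); k=max(cs,key=cv2.contourArea)
            k=cv2.convexHull(k)
            e=cv2.fitEllipse(k); print(nm,e,back(s,*e[0],z))
E
python3 m2.py
python3 - <<'E'
from h import *
t=np.load("top_m.npy",allow_pickle=True).item()
crop(t,175,275,60,60,10,"pics/tmP.png")
E
```

```text
cams [0.38493302 0.0086659  1.33141271] [0.99095107 0.12197013 0.74996144]
pins S tip [0.3839 0.2701] [0.4652 0.3439] mid [0.4246 0.307 ] len 0.1098 ang 42.2
pins S base [0.3875 0.27  ] [0.4679 0.3447] mid [0.4277 0.3073] len 0.1098 ang 42.87
pins T tip [0.3826 0.2674] [0.4628 0.3413] mid [0.4227 0.3043] len 0.1091 ang 42.67
holes S [0.6135 0.2083] [0.6603 0.3077] mid [0.6369 0.258 ] len 0.1099 ang 64.79
holes T [0.6104 0.2054] [0.6573 0.3062] mid [0.6339 0.2558] len 0.1112 ang 65.01
wheel ((204.23985290527344, 304.9520568847656), (71.17545318603516, 73.24617004394531), 40.938114166259766) [0.42166191 0.30371942 0.065     ]
bat ((234.12600708007812, 217.96432495117188), (65.11727142333984, 66.58676147460938), 79.11121368408203) [0.63174607 0.25404617 0.012     ]
```

View pics/tmP.png

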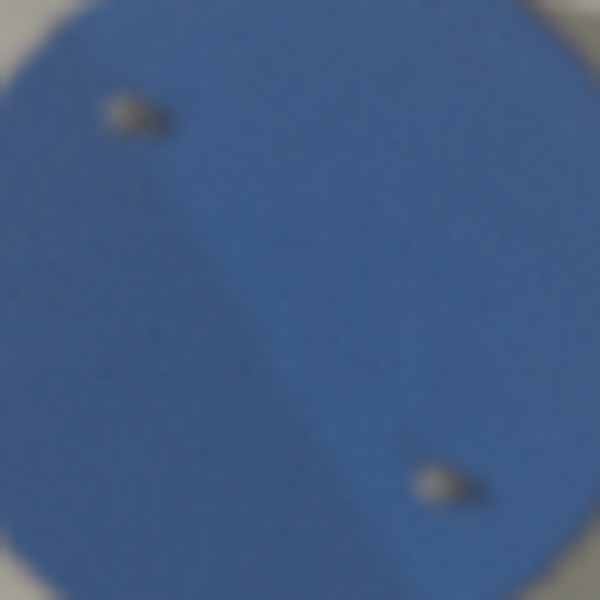

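Run:
```python
from h import *
print(pose()[:2])
to(.6354,.257,.12,-115.1)
```

```text
(array([ 0.4262199 , -0.26471897,  0.05618402]), array([ 1.79979715e+02,  5.43739240e-03, -8.55872658e+01]))
shift cm [-50.41 -24.87  -6.39] turn [0.    0.    0.515]
```

>>> move_arm(commands=[[2.6,0,0,-6,0,0,0],[8.7,0,0,-10,0,0,0],[8.7,-53.5,-17,-10,0,0,0.51],[8.7,-53.5,-17,-10,0,0,0.51],[8.7,-53.5,-17,-10,0,0,0.51],[8.7,-53.5,-17,-10,0,0,0.51],[8.7,-53.5,-17,-10,0,0,0.51],[8.7,-53.5,-17,-10,0,0,0.51]])

```text
clock: 30.85
tool_pos: [0.5065, 0.0754, 0.1566]
orientation: [-180.0, 0.0, -114.8]
force: [1.4, -0.4, 0.1]
opening: 0.0857
```

Run:
```python
from h import *
print(pose()[:2])
to(.6354,.257,.12,-115.1)
```

```text
(array([0.50654337, 0.07537211, 0.15663899]), array([-1.79976310e+02,  2.55686834e-02, -1.14794659e+02]))
shift cm [-21.89  -4.08   3.68] turn [-0.     0.     0.005]
```

>>> move_arm(commands=[[8.7,-21.9,-4.1,2,0,0,0.005],[8.7,-21.9,-4.1,2,0,0,0.005],[8.7,-21.9,-4.1,2,0,0,0.005],[8.7,-21.9,-4.1,2,0,0,0.005],[8.7,-21.9,-4.1,2,0,0,0.005],[8.7,-21.9,-4.1,3,0,0,0.005],[8.7,-21.9,-4.1,4,0,0,0.005],[8.7,-21.9,-4.1,4,0,0,0.005]])

```text
clock: 31.85
tool_pos: [0.6346, 0.2537, 0.1154]
orientation: [179.9, -0.1, -115.1]
force: [-0.3, -0.2, 1.1]
opening: 0.0865
```

Run:
```python
from h import *
print(pose()[:2])
to(.6354,.257,.02,-115.1)
c=snap("scene");s=snap("top")
crop(c,370,200,160,160,4,"pics/s12.png");crop(s,170,150,120,150,4,"pics/t12.png")
```

```text
(array([0.63460785, 0.25366288, 0.11542445]), array([ 1.79938883e+02, -8.59365958e-02, -1.15141449e+02]))
shift cm [-0.35  0.06  9.54] turn [ 0.001 -0.001 -0.001]
```

View pics/s12.png

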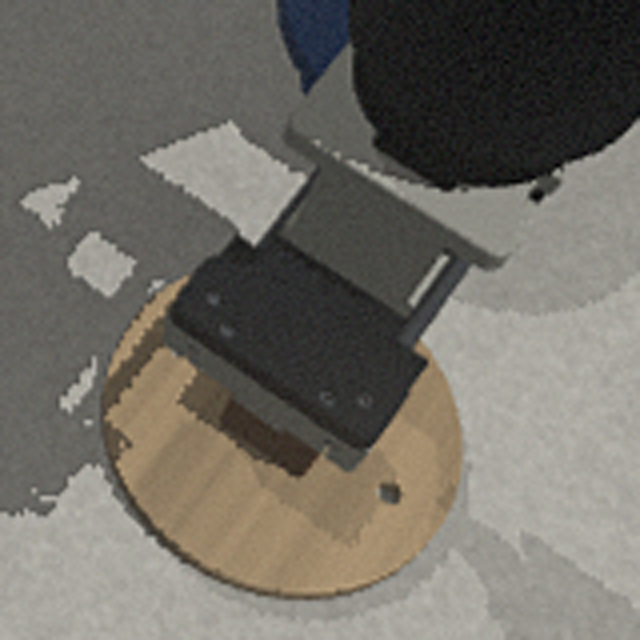

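View pics/t12.png

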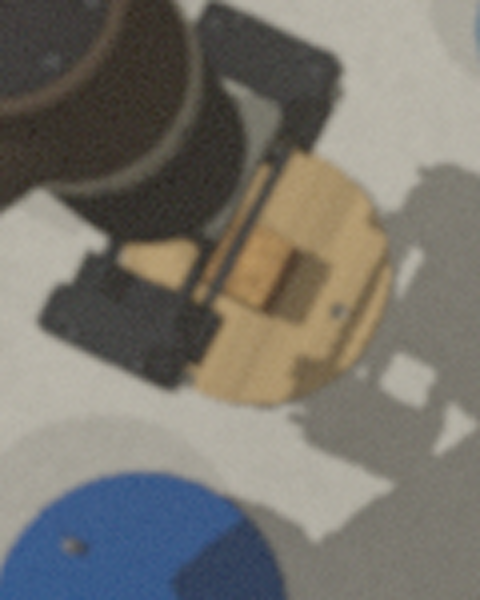

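>>> move_arm(commands=[[8.7,-0.3,0.1,4,0,0,0],[8.7,-0.3,0.1,8,0,0,0],[8.7,-0.3,0.1,9.3,0,0,0],[8.7,-0.3,0.1,9.3,0,0,0],[3.8,-0.3,0.1,9.3,0,0,0],[3.8,-0.3,0.1,9.3,0,0,0],[3.8,-0.3,0.1,9.3,0,0,0],[3.8,-0.3,0.1,9.3,0,0,0]])

```text
clock: 32.95
tool_pos: [0.6361, 0.2581, 0.0239]
orientation: [-180.0, 0.0, -115.1]
force: [-0.7, -0.2, -0.1]
opening: 0.0526
```

>>> move_arm(commands=[[3.8,0,0,0,0,0,0],[3.8,0,0,0,0,0,0],[3.8,0,0,0,0,0,0],[3.8,0,0,0,0,0,0],[3.8,0,0,0,0,0,0],[3.8,0,0,0,0,0,0],[3.8,0,0,0,0,0,0],[3.8,0,0,0,0,0,0]])

```text
clock: 33.95
tool_pos: [0.6357, 0.2581, 0.0235]
orientation: [180.0, -0.0, -115.1]
force: [-4.5, 0.9, 5.1]
opening: 0.044
```

Run:
```python
from h import *
print(pose()[:2])
c=snap("scene");s=snap("top")
crop(c,370,200,160,160,4,"pics/s13.png");crop(s,170,150,120,150,4,"pics/t13.png")
```

```text
(array([0.63573268, 0.25808328, 0.02353516]), array([ 1.79991262e+02, -1.07432575e-03, -1.15089393e+02]))
```

View pics/s13.png

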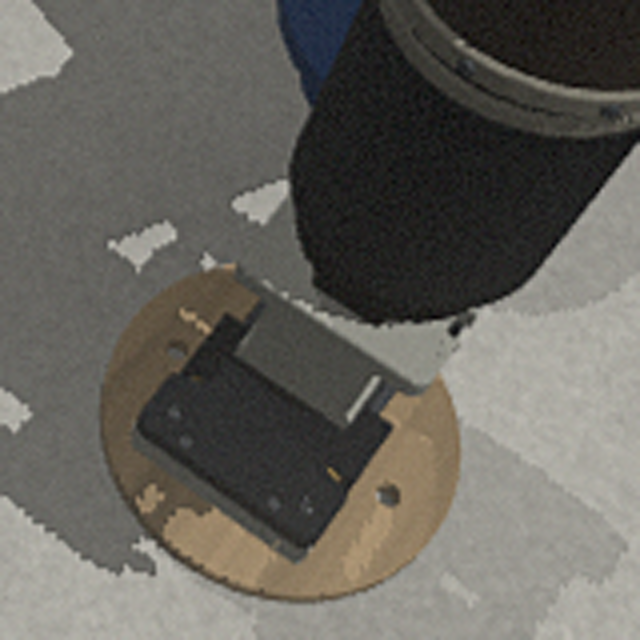

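View pics/t13.png

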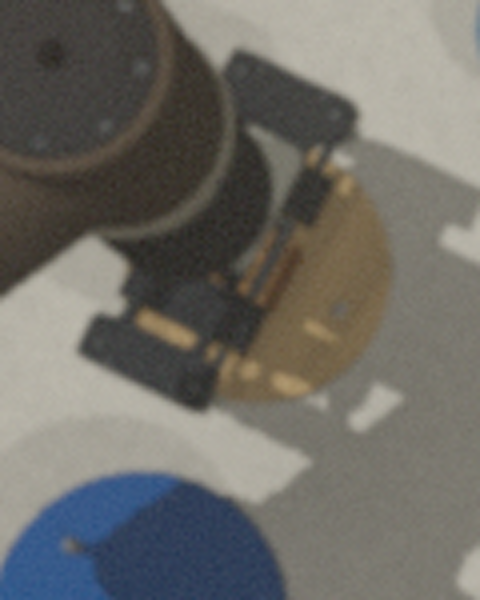

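Run:
```python
from m2 import *
pr("holes S",P(c,370,200,4,177,350,.012),P(c,370,200,4,388,495.5,.012))
print("T hole",P(t,170,150,4,341,310,.012), "before",P(t,160,180,4,378,190,.012),P(t,170,150,4,337,311,.012))
```

```text
holes S [0.6149 0.2068] [0.6615 0.3069] mid [0.6382 0.2568] len 0.1104 ang 65.04
T hole [0.61039638 0.20362784 0.012     ] before [0.61037278 0.20542759 0.012     ] [0.60975817 0.20600616 0.012     ]
```

Run:
```python
from h import *
to(.4244,.3077,.13,-137.3)
```

```text
shift cm [  4.47  21.24 -10.64] turn [ 0.    -0.     0.388]
```

>>> move_arm(commands=[[3.8,0,0,-1,0,0,0],[3.8,0,0,-3,0,0,0],[3.8,0,0,-5,0,0,0],[3.8,0,0,-7,0,0,0],[3.8,0,0,-9,0,0,0],[3.8,0,0,-11,0,0,0],[3.8,0,0,-12,0,0,0],[3.8,0,0,-12,0,0,0]])

```text
clock: 35.05
tool_pos: [0.6361, 0.258, 0.1438]
orientation: [-180.0, 0.0, -115.1]
force: [-0.2, 0.5, -4.3]
opening: 0.0438
```

Run:
```python
from h import *
print(pose()[:2])
to(.4244,.3077,.13,-137.3)
```

```text
(array([0.6361383 , 0.25800915, 0.14376058]), array([-1.79976552e+02,  4.80515098e-02, -1.15108300e+02]))
shift cm [ 4.49 21.28  1.36] turn [-0.     0.001  0.387]
```

>>> move_arm(commands=[[3.8,0.5,2.1,0,0,0,0.04],[3.8,1.3,6,0,0,0,0.11],[3.8,2.1,10,0,0,0,0.18],[3.8,2.9,14,0.2,0,0,0.25],[3.8,3.7,17.5,0.6,0,0,0.32],[3.8,4.2,20,1,0,0,0.36],[3.8,4.5,21.3,1.3,0,0,0.387],[3.8,4.5,21.3,1.3,0,0,0.387]])

```text
clock: 36.05
tool_pos: [0.4228, 0.3073, 0.1296]
orientation: [-180.0, -0.1, -137.2]
force: [-0.2, 0.1, -4.1]
opening: 0.0438
```

Run:
```python
from h import *
print(pose()[:2])
to(.4244,.3077,.1185,-137.3)
```

```text
(array([0.42280204, 0.30725194, 0.12960706]), array([-1.79996168e+02, -8.47118704e-02, -1.37199497e+02]))
shift cm [-0.15 -0.08  1.11] turn [-0.    -0.001  0.002]
```

>>> move_arm(commands=[[3.8,-0.15,-0.1,0.5,0,0,0],[3.8,-0.15,-0.1,1,0,0,0],[3.8,-0.15,-0.1,1.5,0,0,0],[3.8,-0.15,-0.1,1.7,0,0,0],[3.8,-0.15,-0.1,1.7,0,0,0],[3.8,-0.15,-0.1,1.7,0,0,0],[3.8,-0.15,-0.1,1.7,0,0,0],[3.8,-0.15,-0.1,1.7,0,0,0]])

```text
clock: 37.05
tool_pos: [0.4257, 0.3079, 0.1135]
orientation: [180.0, 0.0, -137.3]
force: [-0.7, -0.8, -3.4]
opening: 0.0441
```

Run:
```python
from h import *
print(pose()[:2])
for n in ("top","scene"):
    fs=[]
    for i in range(6):
        s=snap(n); fs.append(s["frame"].astype(float))
    s["frame"]=np.mean(fs,0).astype(np.uint8); np.save(n+"_w.npy",s,allow_pickle=True)
    if n=="top": crop(s,140,240,120,120,5,"pics/t14.png")
    else: crop(s,415,130,140,120,5,"pics/s14.png")
```

```text
(array([0.42572346, 0.30793363, 0.1135294 ]), array([ 1.79995740e+02,  1.65854196e-02, -1.37264587e+02]))
```

View pics/s14.png

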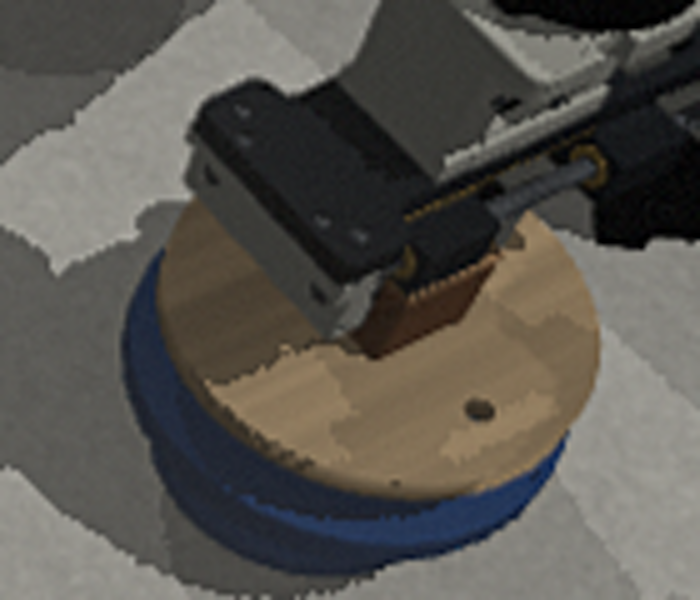

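View pics/t14.png

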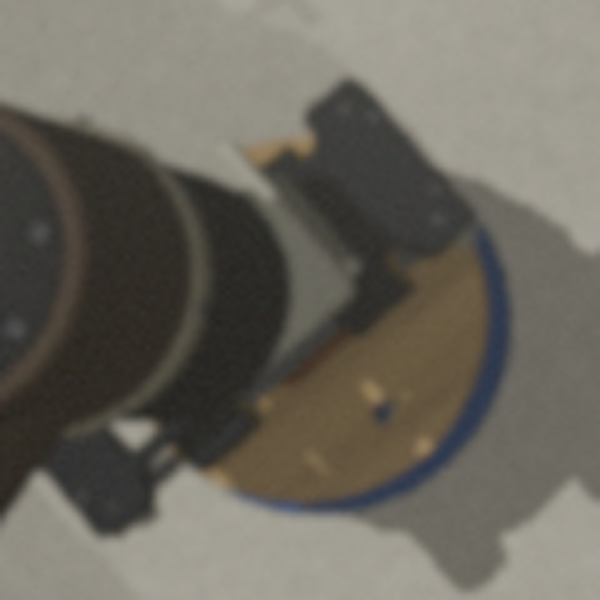

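Run:
```python
from m2 import *
print("S hole(far +)",P(c,415,130,5,481,410,.102)); print("T hole(near)",P(t,140,240,5,381,411,.102))
```

```text
S hole(far +) [0.46807271 0.34494143 0.102     ]
T hole(near) [0.3847789  0.26827798 0.102     ]
```

Run:
```python
from h import *
print(pose()[:2]); to(.4239,.3072,.1135,-137.3)
```

```text
(array([0.42570341, 0.30786703, 0.11337925]), array([ 1.79999104e+02,  2.17599592e-03, -1.37268942e+02]))
shift cm [ 0.18  0.07 -0.01] turn [0.    0.    0.001]
```

>>> move_arm(commands=[[3.8,0.18,0.07,0,0,0,0],[3.8,0.18,0.07,0,0,0,0],[3.8,0.18,0.07,0.5,0,0,0],[3.8,0.18,0.07,0.8,0,0,0],[3.8,0.18,0.07,1,0,0,0],[3.8,0.18,0.07,1.2,0,0,0],[3.8,0.18,0.07,1.3,0,0,0],[3.8,0.18,0.07,1.3,0,0,0]])

```text
clock: 38.65
tool_pos: [0.4239, 0.3072, 0.1003]
orientation: [-180.0, -0.0, -137.3]
force: [0.1, -0.0, -3.9]
opening: 0.0438
```

Run:
```python
from h import *
p=pose();print(p[:2],p[2]["force"],p[2]["moment"])
```

```text
(array([0.42391212, 0.30716097, 0.10033188]), array([-1.79999549e+02, -2.61277362e-03, -1.37267042e+02])) [ 0.06924314 -0.03271523 -3.88094178] [ 0.01880365  0.06791967 -0.00693983]
```

>>> move_arm(commands=[[3.8,0,0,0.15,0,0,0],[3.8,0,0,0.3,0,0,0],[3.8,0,0,0.45,0,0,0],[3.8,0,0,0.6,0,0,0],[3.8,0,0,0.7,0,0,0],[3.8,0,0,0.7,0,0,0],[3.8,0,0,0.7,0,0,0],[3.8,0,0,0.7,0,0,0]])

```text
clock: 39.65
tool_pos: [0.4239, 0.3072, 0.0934]
orientation: [180.0, 0.0, -137.3]
force: [-0.7, 1.6, -4.6]
opening: 0.0441
```

Run:
```python
from h import *
p=pose();print(p[:2],p[2]["force"],p[2]["moment"])
```

```text
(array([0.4239019 , 0.30719625, 0.0933859 ]), array([ 1.79995215e+02,  4.49708966e-03, -1.37270505e+02])) [-0.65329368  1.60583891 -4.61224334] [ 0.39443579  0.03822454 -0.02881014]
```

>>> move_arm(commands=[[3.8,0,0,0.1,0,0,0],[3.8,0,0,0.2,0,0,0],[3.8,0,0,0.3,0,0,0],[3.8,0,0,0.4,0,0,0],[3.8,0,0,0.45,0,0,0],[3.8,0,0,0.48,0,0,0],[3.8,0,0,0.5,0,0,0],[3.8,0,0,0.5,0,0,0]])

```text
clock: 40.65
tool_pos: [0.4239, 0.3072, 0.0885]
orientation: [180.0, 0.0, -137.3]
force: [-0.3, 1.4, -1.7]
opening: 0.0437
```

Run:
```python
from h import *
p=pose();print(p[:2],p[2]["force"],p[2]["moment"])
c=snap("scene");crop(c,415,130,140,120,5,"pics/s15.png")
```

```text
(array([0.42393898, 0.30721848, 0.08847163]), array([ 1.79999185e+02,  8.95376793e-03, -1.37264395e+02])) [-0.26832899  1.36892137 -1.74663928] [ 0.57406409  0.3928234  -0.06261606]
```

View pics/s15.png

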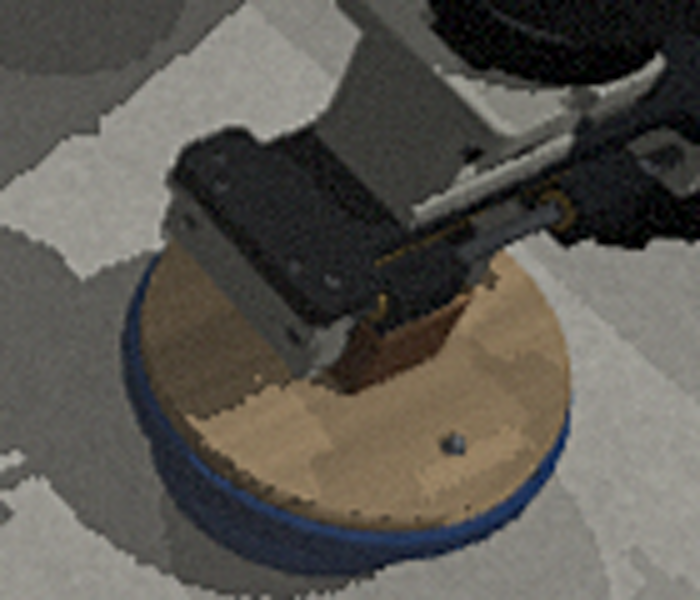

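Seated; the pin shows in the hole at about (453,445) in the crop. I'll nudge it down slightly, release and lift straight up.

>>> move_arm(commands=[[3.8,0,0,0.05,0,0,0],[3.8,0,0,0.08,0,0,0],[3.8,0,0,0.08,0,0,0],[7,0,0,0.05,0,0,0],[7,0,0,0,0,0,0],[7,0,0,0,0,0,0],[7,0,0,0,0,0,0],[7,0,0,0,0,0,0]])

```text
clock: 41.7
tool_pos: [0.4239, 0.3071, 0.0883]
orientation: [-180.0, -0.0, -137.3]
force: [-0.8, -0.4, 0.1]
opening: 0.0697
```

>>> move_arm(commands=[[7,0,0,-2,0,0,0],[7,0,0,-5,0,0,0],[7,0,0,-9,0,0,0],[7,0,0,-13,0,0,0],[7,0,0,-13,0,0,0],[7,17,16,-13,0,0,0],[7,17,16,-13,0,0,0],[7,17,16,-13,0,0,0]])

```text
clock: 42.7
tool_pos: [0.235, 0.3081, 0.2175]
orientation: [-180.0, -0.0, -137.4]
force: [-1.3, 1.7, 1.1]
opening: 0.0701
```

Run:
```python
from h import *
p=pose();print(p[:2],p[2]["force"])
c=snap("scene");s=snap("top");crop(c,415,130,140,120,5,"pics/s16.png");cv2.imwrite("pics/s16f.png",c["frame"][:,:,::-1]);cv2.imwrite("pics/t16f.png",s["frame"][:,:,::-1])
```

```text
(array([0.23495607, 0.30813036, 0.21750337]), array([-1.79977298e+02, -4.90504995e-02, -1.37362175e+02])) [-1.25285613  1.7057753   1.08979819]
```

View pics/s16.png

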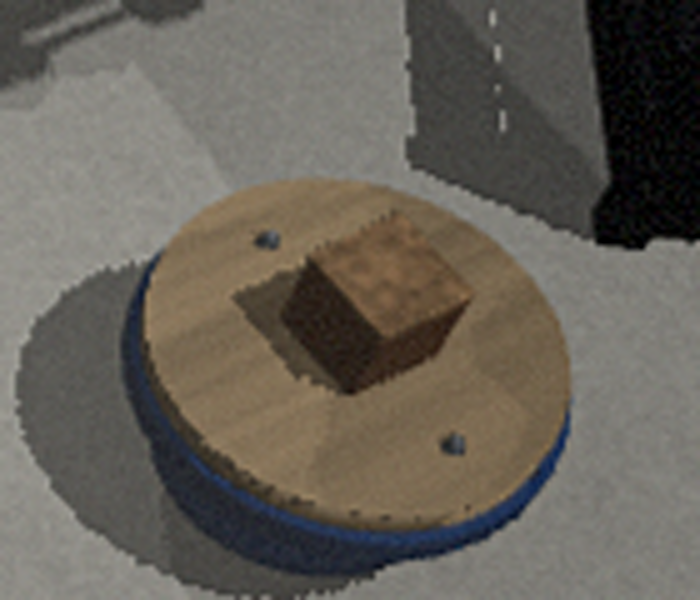

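View pics/s16f.png

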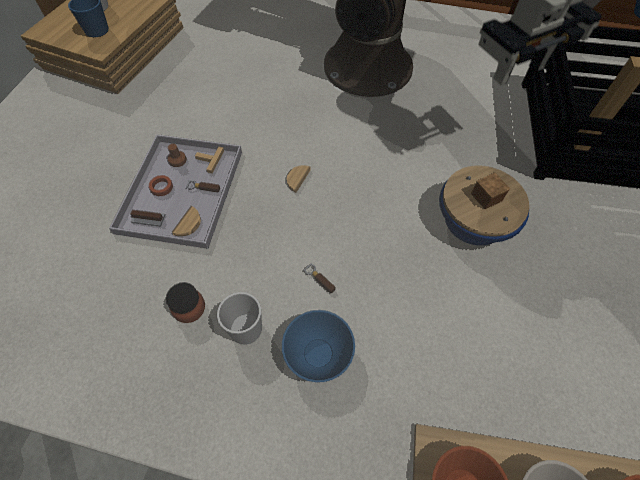

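View pics/t16f.png

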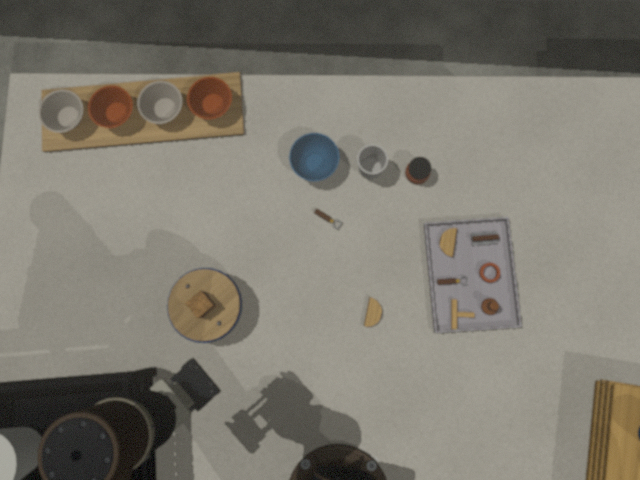

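Run:
```python
from h import *
s=snap("top");c=snap("scene");crop(s,415,210,115,130,5,"pics/t17.png");crop(c,100,125,160,130,5,"pics/s17.png")
th=np.radians(4.5);C=np.array([.508,-.305]);R=np.array([[np.cos(th),-np.sin(th)],[np.sin(th),np.cos(th)]])
print("bat centre T", back(s,205,304.5,.077),pose()[2]["qvel"].round(2))
```

```text
bat centre T [0.42234353 0.29926739 0.077     ] [-3.57  1.92  1.28  0.37 -0.06  0.56]
```

View pics/t17.png

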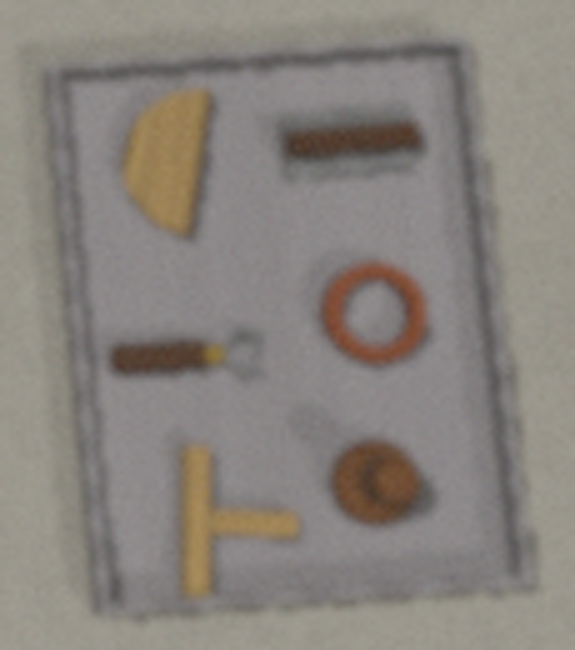

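View pics/s17.png

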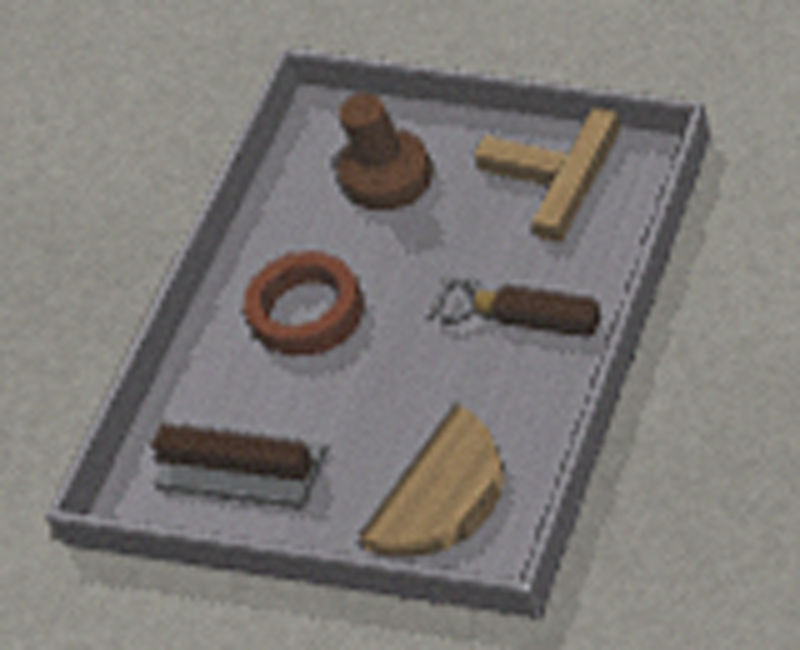

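Run:
```python
from m2 import *
S=lambda u,v,z:P(c,100,125,5,u,v,z); T=lambda u,v,z:P(t,415,210,5,u,v,z)
pr("bar S",S(548,225,.014),S(603,115,.014)); pr("bar T",T(197,448,.014),T(199,592,.014))
print("stem end",S(487,148,.014),T(297,524,.014))
pr("near rim T",T(100,600,.022),T(525,580,.022)); pr("near rim S outer",S(290,52,.022),S(708,105,.022))
for n in [("stamp foot",(378,482),(384,170))]: print(n[0],T(*n[1],.014),S(*n[2],.014))
```

```text
bar S [ 0.4493 -0.2639] [ 0.3831 -0.2643] mid [ 0.4162 -0.2641] len 0.0662 ang -179.68
bar T [ 0.446  -0.2672] [ 0.3798 -0.2669] mid [ 0.4129 -0.2671] len 0.0662 ang 179.77
stem end [ 0.41469143 -0.30692813  0.014     ] [ 0.41172047 -0.3126465   0.014     ]
near rim T [ 0.3755 -0.2199] [ 0.3878 -0.414 ] mid [ 0.3816 -0.317 ] len 0.1944 ang -86.36
near rim S outer [ 0.3898 -0.4113] [ 0.3722 -0.2169] mid [ 0.381  -0.3141] len 0.1952 ang 95.17
stamp foot [ 0.43165381 -0.35045629  0.014     ] [ 0.43823124 -0.34581745  0.014     ]
```

>>> move_arm(commands=[[7,0,0,0,0,0,0],[7,0,0,0,0,0,0],[7,0,0,0,0,0,0],[7,0,0,0,0,0,0],[7,0,0,0,0,0,0],[7,0,0,0,0,0,0],[7,0,0,0,0,0,0],[7,0,0,0,0,0,0]])

```text
clock: 43.9
tool_pos: [0.2364, 0.3089, 0.2184]
orientation: [180.0, 0.0, -137.3]
force: [-0.2, -0.2, -0.1]
opening: 0.0701
```

Run:
```python
from h import *
c=snap("scene");crop(c,100,125,160,130,5,"pics/s18.png");crop(c,435,155,100,95,8 and 6,"pics/s18b.png")
print(pose()[2]["qvel"].round(2),pose()[0])
```

```text
[-0.09 -0.02 -0.02  0.01 -0.1   0.04] [0.2363822  0.30893955 0.21839483]
```

View pics/s18.png

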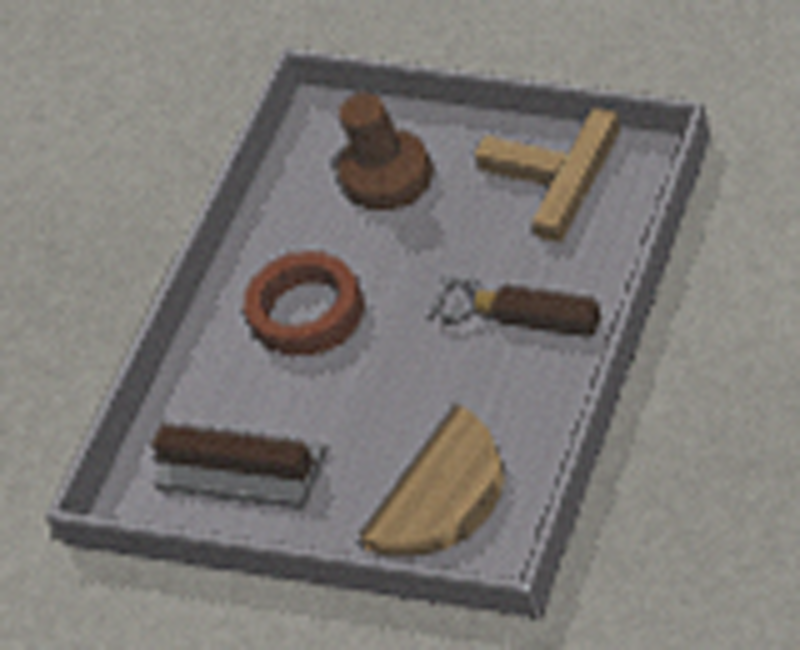

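View pics/s18b.png

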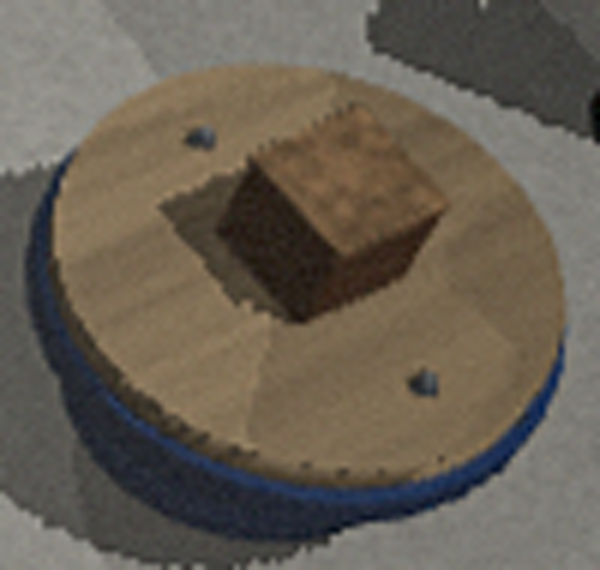

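The tray holds six different tools, all flat and unchanged since the last look. Both pin tips show through the bat's holes, at about (202,138) and (425,383) in the crop. I'm handing it in.

Run:
```python
from plant import job
print(job.close_job())
```

```text
the job is handed in; nothing more can be done
None
```

I handed the job in at about 44 s of the 210 s allowed; it returned no verdict, so the checks below are mine.

- **Bat:** It is hung on the wheel. Both pins went in with no more than about 2 N of side force, and both tips show through the holes. When I let go, the gripper was at the height for the bat lying flush on the head.
- **Tray:** It holds one rib (there from the start), one loop tool, the ring, the T-gauge, the scraper and the stamp standing on its foot. All look flat in the last picture. The spare rib and spare loop tool are on the bench.
- **Bowl, cup and jar:** They show no movement in the pictures.
- **Robot:** At the end it stood clear and at rest.

**What disagreed:**
- **T-gauge:** It shifted about 1 cm after I placed it, probably the knock the task warned of. It lies close to the tray's near wall. The two cameras put its end anywhere from just touching the inner wall to a few millimetres clear, but both fit it lying flat inside.
- **Cameras:** They differed by about 3–5 mm overall, so I hung the bat from its measured offset to the pins rather than from absolute positions.

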